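# Pack the carrying crate for the exhibition

### The job

Pack the carrying crate for the exhibition: push the wooden hold-down bar near its free end to swing it well clear of the crate, about a quarter turn, then push the out-swung end of the display plaque lying askew on the crate's floor so that it pivots square against the crate's long side (the side the bar opens towards). Stand every glass jar on the floor in one row beside the plaque, setting the jars down gently, and fill whatever is left of the row with upright cork blocks so that nothing can shift (not every block is needed each time). Finally push the bar back over the row until it lies fully against its stop peg, and leave everything else on the table where it is.

Things in the scene. Friction and masses are not known exactly. Their poses are not given: they have to be found in the camera images.
- crate: Open wooden crate, fixed, 342 x 136 mm. Origin: centre of underside; x along it (bolt end to peg end of the bar), y to the side the bar opens to, z up. Floor top z 10 mm. Inside: x +-131, y +-56 mm. Long sides are low lips 12 mm thick, top z 22. End walls 92 high, to x +-153, cleats to +-171. The row: strip between squared plaque and -y lip, centre y -27, 58 wide.
- row1 (a point): Centre of the first of the row's five equal places (52.4 mm apart along the crate's x, place 1 at the bar's bolt end), at floor height; x = -104.8, y = -27 mm in the crate's frame. A jar or the short block takes one place, the long block two.
- row2 (a point): Centre of the second of the row's five equal places (52.4 mm apart along the crate's x, place 1 at the bar's bolt end), at floor height; x = -52.4, y = -27 mm in the crate's frame. A jar or the short block takes one place, the long block two.
- row3 (a point): Centre of the third of the row's five equal places (52.4 mm apart along the crate's x, place 1 at the bar's bolt end), at floor height; x = 0.0, y = -27 mm in the crate's frame. A jar or the short block takes one place, the long block two.
- row4 (a point): Centre of the fourth of the row's five equal places (52.4 mm apart along the crate's x, place 1 at the bar's bolt end), at floor height; x = 52.4, y = -27 mm in the crate's frame. A jar or the short block takes one place, the long block two.
- row5 (a point): Centre of the fifth of the row's five equal places (52.4 mm apart along the crate's x, place 1 at the bar's bolt end), at floor height; x = 104.8, y = -27 mm in the crate's frame. A jar or the short block takes one place, the long block two.
- bar (a joint): Angle of the hold-down bar, wood, 36 mm wide, 16 thick, 330 from bolt axis to rounded tip; underside 94, top 110 mm above the table. Turns level about an upright bolt on the crate's -x end; stiff (0.7 N at the tip), stays where left. 0 = closed over the row against the stop peg; positive = open towards crate +y; limit 1.8 rad. Starts partly across. Packed things pass under it.
- stop_peg (a point): Top centre of the round wooden stop peg, 14 mm across, on the crate's +x end (crate x 152, y -52.5, z 124 mm); the closed bar rests against its +y side.
- bar_hinge (a point): Point on the bolt's axis (crate x -154, y -27 mm) at the bar's mid-thickness (102 mm up).
- bar_tip (a point): Point on the bar's centre line 312 mm from the bolt axis, 18 mm short of the rounded free tip, at mid-thickness.
- plaque: Dark wooden display plank 240 x 54 x 26 mm, flat twigs on its face (8 mm higher), loose on the crate floor, 0.2 to 0.3 kg. Origin: centre of underside; x along it, y across. At the start its +x end is near the crate's +y lip, its -x end swung out to the -y lip. Square in place: origin at crate y 29 mm, x along crate x. Its top (crate z 36) is 14 mm above the lips.
- jar1: Closed glass jar of dried seeds with cork lid, round, upright: 50 mm diameter to 64 mm height, then the lid 47 mm in diameter to 78 mm; about 0.17 kg. Origin: centre of its underside, z up. Two to four of these jars are present.
- jar2: Closed glass jar of dried seeds with cork lid, round, upright: 50 mm diameter to 64 mm height, then the lid 47 mm in diameter to 78 mm; about 0.17 kg. Origin: centre of its underside, z up. Two to four of these jars are present.
- jar3: Closed glass jar of dried seeds with cork lid, round, upright: 50 mm diameter to 64 mm height, then the lid 47 mm in diameter to 78 mm; about 0.17 kg. Origin: centre of its underside, z up. Two to four of these jars are present.
- jar4: Closed glass jar of dried seeds with cork lid, round, upright: 50 mm diameter to 64 mm height, then the lid 47 mm in diameter to 78 mm; about 0.17 kg. Origin: centre of its underside, z up. Two to four of these jars are present.
- short_block: Short cork block standing upright, 50 x 50 x 76 mm high, 0.06 kg. Origin: centre of its underside; x and y along its sides.
- long_block: Long cork block standing upright, 100 (x) x 50 (y) x 76 mm high, 0.11 kg. Origin: centre of its underside.
- pine_cone: Pine cone standing among the jars, 54 mm diameter, 64 mm high; not part of the job, to be left alone. Origin: centre of its underside.
- red_tray: Red plastic tray, 160 x 110 x 35 mm, holding nuts; leave alone. Origin: centre of its underside.
- shears: Pruning shears lying flat, about 170 x 65 x 18 mm; leave alone. Origin near their pivot, x along the blades.
- vine_ring: Wreath ring of vine, about 150 mm across, 24 mm high; leave alone. Origin: its centre.
- twine_spool: Spool of twine, 50 mm diameter, 62 mm high; leave alone. Origin: centre of its underside.
- ruler: Aluminium ruler, 200 x 28 x 4 mm, lying flat; leave alone. Origin: its centre.
Things that resemble listed ones, but are neither listed nor needed, are in the scene too. Leave any purple or turquoise look-alike of the short_block alone.

How it is judged:
By the outcome, as a careful person would: the job done as asked, in the order asked, and still so for the second after the job is handed in, with the robot touching nothing.
Of jar1, jar2, jar3, jar4 only 2 to 4 are there at a start; the rules pass over those that are not, and their reading is None.
At some moment in a run one of plaque, short_block, long_block may be knocked a few centimetres aside while the robot is not near it.
It also fails if it takes over 210 s, if anything falls off the work surface, if the arm or the gripper's body presses on something with over 40 N, if the wrist force passes 120 N, or if a joint passes its speed limit or range.

### The arm

A 6-joint arm with a two-finger parallel gripper is mounted at the origin on the work surface. World frame = base frame: x ahead of the robot, y to its left, z up, the work surface at z = 0. Lengths are in mm, angles in rad, forces in N, time in s.
With the tool pointing down it reaches from about 275 to 750 mm from the base axis. Payload 10.2 kg.
Tool frame: the origin (TCP) lies on the front face of the gripper's body, between the roots of the fingers; the fingertips stand 73 mm ahead of it and the grasp point (between the pads) lies 54 mm ahead of it; z points along the fingers, y is the direction in which the jaws open and shut (so a half turn about z gives the same grasp; the last joint's range is limited). The gripper opens to 85 mm and grips with 20 to 120 N. Pads are 22 mm wide; open, the fingers measure 114 mm over their backs; the gripper's body (76 mm by 85 mm) begins 54 mm behind the grasp point. The pads swing forward as they close: fully open they stand 13 mm farther back than shut.
Start: joints at [-1.552, 0.313, 1.498, -0, 1.331, -0.223], TCP at [125.698, -509.737, 303.894] pointing down, gripper open.
Joint ranges: [-2.94, 2.94], [-0.97, 2.17], [0.19, 2.56], [-1.23, 4.37], [0.02, 3.11], [-2.88, 2.88]. Speed limits (rad/s): [2.39, 2.39, 3.01, 3.14, 3.14, 3.14].

### API

Orientations are given as a unit quaternion [w, x, y, z].
In Python, from rig import ctrl gives the robot as it stands.
- The arm moves only by the tool move_arm, never from a script. Its argument "series" is a list of rows, each a list of 3 entries, a list of its own where there are three numbers: the shift along the tool's x, y, z in mm, then the turn about the tool's z in degrees, then the opening, from 0 (shut) to 1 (fully open). In form: [[[tx, ty, tz], yaw, grip], ...]. A call has 1 to 10 rows; each row is the pose to reach, as a shift and turn from the pose commanded when the call began, along the tool's axes at that moment; what a row does not reach only later rows make up. A row lasts 1/8 s, in which the tool goes at most 62.5 mm and 10.7 degrees, less where a joint would pass 70% of its speed; a pose out of reach is approached as far as the arm can. A call with a gripper value outside its range is refused whole. The fingers move at their own pace and stop on an object; "force" is the grip in N (left out, the last holds). Time passes only in rows, so rows that repeat a pose let the fingers close. It gives the time, the measured TCP pose, the force and the opening at its end, in the units of the state.
- ctrl.sense(): the state, without advancing time (a new reading comes with each control period).
- ctrl.capture(name): name is "side" or "top"; returns (picture, depth): 480x640x3 uint8, red, green, blue; 480x640 float32, mm along the optical axis (not along the pixel's ray), 0 where there is no reading.
- ctrl.camera_model(name): a dict with "fov_y" (degrees; the focal length in pixels is half the picture's height over the tangent of half this angle, whatever the lens; pixels are square), "cx", "cy" (the principal point, pixels), "rvec" (rotation vector, rad) and "tvec" (3), from world to camera coordinates, as OpenCV has them. Camera axes: x right, y down, z forward; pixel columns grow to the right and rows downward; lengths in mm; the calibration is good to about 2 mm. A picture is of the moment at which its call begins. camera_model takes no time and is no camera call.
- ctrl.finish_job(): hands the job in, once; it reports no verdict.
The state is a dict: "time_s": time; "joints": joint angles; "dq": joint speeds; "tau": joint torques, N m; "eef_pos": TCP position; "ee_rot": TCP orientation; "force": force on the tool from outside, world axes, zero at the start; "wrist_torque": the same for the moment, N m; "grip_width": opening from 0.0 (shut) to 1.0 (fully open).
Only numpy, scipy, OpenCV 4.12 (cv2) and the standard library are available. Lean on these libraries where they do the work, as an engineer would, in place of code of your own. Each camera call takes 0.05 s, during which the arm holds its last target.

## Working session

There is one attempt and no reset: what is moved stays moved. The work goes in short steps, Python scripts to look and compute and a tool call to move; the robot and the scene stay as the last step left them, time stands still between calls to the robot, and variables do not carry over. Pictures are saved under pics/ and viewed, and the job is handed in when it is done.

Besides the shell and the picture viewer there is one more tool, called after ">>>" by a JSON object that holds its "method" and its "body", one argument or row to a line. move_arm: Moves the arm, as the interface text tells. Its arguments: {"type":"object","properties":{"series":{"type":"array","items":{"type":"array"}},"force":{"type":"number"}},"required":["series"]}

```bash
ls; mkdir -p pics; cat > h.py <<'E'
import numpy as np, cv2
from rig import ctrl
def cam(n):
    m=ctrl.camera_model(n); f=240/np.tan(np.radians(m['fov_y'])/2)
    R,_=cv2.Rodrigues(np.array(m['rvec'],float)); t=np.array(m['tvec'],float).ravel()
    return f,m['cx'],m['cy'],R,t,m
def pt(n,u,v,d):
    f,cx,cy,R,t,_=cam(n); return R.T@(np.array([(u-cx)/f*d,(v-cy)/f*d,d])-t)
def ray(n,u,v,z):
    f,cx,cy,R,t,_=cam(n); c=-R.T@t; r=R.T@np.array([(u-cx)/f,(v-cy)/f,1]); return c+r*(z-c[2])/r[2]
def cloud(n,D):
    f,cx,cy,R,t,_=cam(n); v,u=np.mgrid[0:480,0:640]
    P=np.stack([(u-cx)/f*D,(v-cy)/f*D,D],-1).astype(float)-t
    return P@R
def proj(n,p):
    f,cx,cy,R,t,_=cam(n); q=R@np.array(p,float)+t; return q[0]/q[2]*f+cx,q[1]/q[2]*f+cy
def snap(n,name):
    im,D=ctrl.capture(n); cv2.imwrite(f'pics/{name}.png',im[:,:,::-1]); np.savez(f'pics/{name}.npz',im=im,D=D); return im,D
E
python3 - <<'E'
from h import *
print(ctrl.sense())
for n in('top','side'):
    print(cam(n)); im,D=snap(n,n+'0'); print((D==0).mean(), -cam(n)[3].T@cam(n)[4])
E
```

```text
pics
{'time_s': 0.0, 'joints': array([-1.55240387e+00,  3.13439909e-01,  1.49845418e+00, -6.94257634e-06,
        1.33101030e+00, -2.23385130e-01]), 'dq': array([ 7.43813475e-04,  1.59555710e-04, -2.14635223e-04, -5.58307662e-04,
       -1.21541938e-05,  1.29907155e-03]), 'tau': array([ 2.77058298e-04, -4.12273729e+01, -2.59743261e+01, -1.87576857e-04,
        4.18272335e-03,  1.35481147e-05]), 'eef_pos': array([ 125.69142923, -509.55304406,  303.33374693]), 'ee_rot': array([-6.52769159e-04,  9.92701531e-01,  1.20595355e-01,  6.37525163e-05]), 'force': array([0.16080826, 0.92298216, 0.81029547]), 'wrist_torque': array([-0.05930349, -0.05771859,  0.03864669]), 'grip_width': 0.9987391703728619}
(np.float64(500.06960862257995), 315.8979718994313, 239.57913145533428, array([[ 0.02096771, -0.99969878,  0.01275595],
       [-0.9968215 , -0.02188479, -0.07660256],
       [ 0.07685865, -0.01110923, -0.99698011]]), array([ -41.17324439,  518.72643062, 1208.2927643 ]), {'fov_y': 51.275788768392744, 'cx': 315.8979718994313, 'cy': 239.57913145533428, 'rvec': array([ 2.21128564, -2.16433279,  0.09714693]), 'tvec': array([ -41.17324439,  518.72643062, 1208.2927643 ])})
0.004013671875 [ 425.07321551  -16.38542277 1244.90482749]
(np.float64(485.2158169611176), 321.89585193552267, 240.04976082484606, array([[-0.93826093, -0.34497038, -0.02572684],
       [-0.15477827,  0.4851532 , -0.8606219 ],
       [ 0.30937053, -0.80350594, -0.50859421]]), array([ 471.73298248,  178.67250791, 1175.15542754]), {'fov_y': 52.63632403477382, 'cx': 321.89585193552267, 'cy': 240.04976082484606, 'rvec': array([ 0.43191568, -2.53403459,  1.43824881]), 'tvec': array([ 471.73298248,  178.67250791, 1175.15542754])})
0.0040234375 [ 106.70479337 1020.29473944  763.58292441]
```

View pics/top0.png

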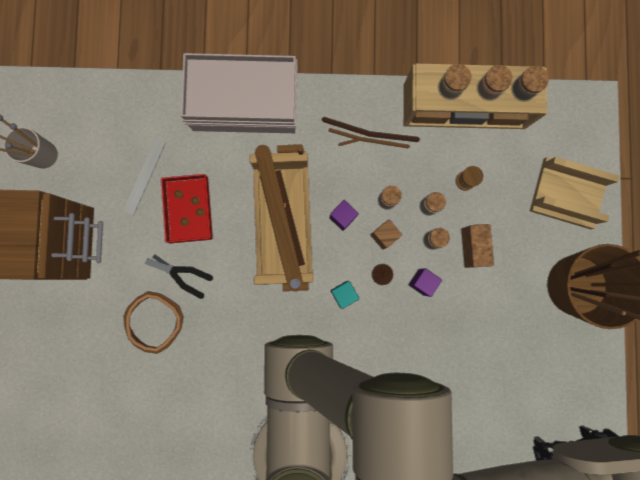

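View pics/side0.png

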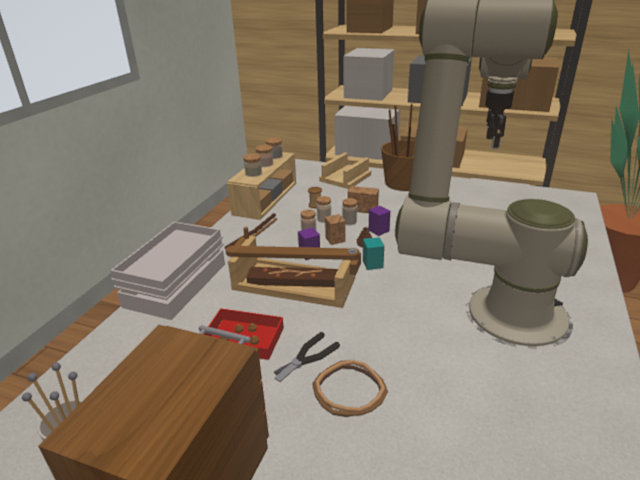

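```bash
python3 - <<'E'
import cv2
a=cv2.imread('pics/top0.png')[130:310,235:505]; cv2.imwrite('pics/z1.png',cv2.resize(a,None,fx=2.96,fy=2.96,interpolation=3))
a=cv2.imread('pics/side0.png')[170:310,215:400]; cv2.imwrite('pics/z2.png',cv2.resize(a,None,fx=4.2,fy=4.2,interpolation=3))
E
```

```text
(no output)
```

View pics/z1.png

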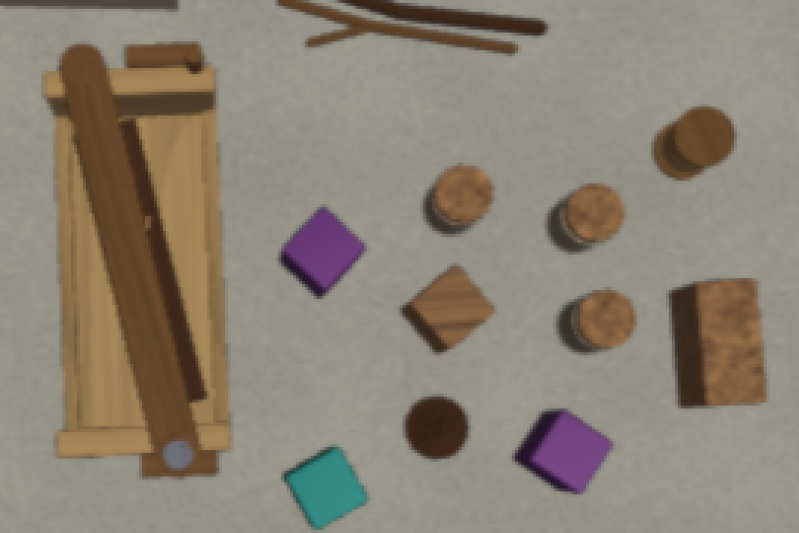

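View pics/z2.png

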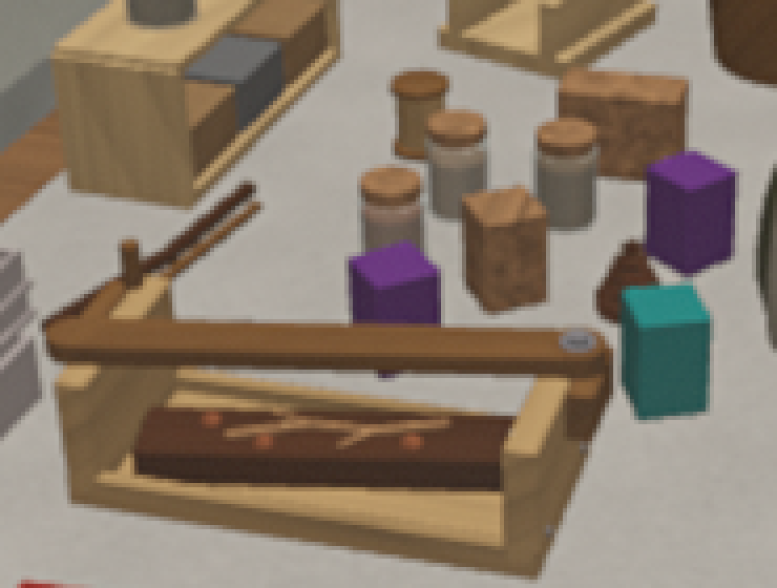

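```bash
python3 - <<'E'
from h import *
d=np.load('pics/top0.npz');im=d['im'];D=d['D'];P=cloud('top',D)
Z=P[...,2]
# table check
print('table z',np.median(Z[330:380,200:240]))
def region(u0,u1,v0,v1,z0,z1):
    m=np.zeros(Z.shape,bool);m[v0:v1,u0:u1]=True
    return m&(Z>z0)&(Z<z1)
for nm,b in dict(wallnear=(245,320,255,300,86,98),wallfar=(245,320,140,180,86,98),bar=(240,320,135,300,103,118),peg=(240,320,135,170,119,140),lips=(245,320,165,275,15,28),).items():
    m=region(*b);q=P[m]; r=cv2.minAreaRect(q[:,:2].astype(np.float32)); print(nm,m.sum(),np.round(q.mean(0)),np.round(r[0]),np.round(r[1]),round(r[2],1), np.median(q[:,2]))
hsv=cv2.cvtColor(im,cv2.COLOR_RGB2HSV)
for nm,b in dict(j1=(375,405,180,212,70,90),j2=(418,448,185,218,70,90),j3=(422,452,224,252,70,90),long=(460,500,215,272,70,86),short=(368,406,215,252,70,86),cone=(368,396,258,288,20,80),spool=(455,490,160,195,50,80),pur1=(325,362,195,235,60,100),pur2=(408,445,262,302,60,100),teal=(328,362,278,312,60,100)).items():
    m=region(*b);q=P[m]; r=cv2.minAreaRect(q[:,:2].astype(np.float32)); c,R=cv2.minEnclosingCircle(q[:,:2].astype(np.float32)); print(nm,m.sum(),np.round(q.mean(0)),np.round(r[0]),np.round(r[1]),round(r[2],1),np.round(c),round(R,1))
for u,v in((295,284),(290,150)):print(ray('top',u,v,110))
E
```

```text
table z -0.14996078032637913
wallnear 495 [419.  47.  91.] [415.  44.] [ 39. 134.] 1.6 91.45961203271811
wallfar 536 [713.  50.  91.] [715.  65.] [ 41. 134.] 3.7 91.42027471590012
bar 2307 [561.  58. 109.] [563.  58.] [334. 109.] 1.3 109.46744619382818
peg 29 [719.  13. 122.] [720.  13.] [12. 12.] 88.9 122.36131456055242
lips 1111 [568.  55.  21.] [567.  55.] [264. 136.] 3.7 21.102345890431337
j1 300 [ 625. -204.   77.] [ 625. -204.] [44. 44.] 86.9 [ 624. -204.] 23.8
j2 310 [ 612. -309.   77.] [ 612. -309.] [45. 45.] 45.6 [ 612. -310.] 23.6
j3 316 [ 527. -318.   77.] [ 527. -318.] [46. 45.] 62.0 [ 527. -319.] 23.6
long 894 [ 511. -418.   76.] [ 511. -419.] [100.  52.] 4.6 [ 511. -420.] 53.8
short 444 [ 534. -197.   75.] [ 534. -197.] [50. 50.] 41.1 [ 535. -197.] 33.4
cone 305 [ 439. -192.   38.] [ 439. -193.] [49. 49.] 0.3 [ 438. -193.] 26.2
spool 348 [ 679. -402.   61.] [ 678. -402.] [49. 50.] 6.7 [ 679. -403.] 25.8
pur1 456 [578. -93.  75.] [579. -94.] [50. 51.] 47.5 [578. -92.] 33.2
pur2 483 [ 421. -290.   75.] [ 421. -292.] [50. 51.] 56.1 [ 422. -291.] 33.3
teal 461 [389. -99.  75.] [389. -99.] [50. 50.] 31.1 [388. -99.] 33.3
[410.87487387  16.07377197 110.        ]
[718.43889074  35.04040112 110.        ]
```

```bash
cat >> h.py <<'E'
from scipy.spatial.transform import Rotation as Rn
C=np.array([566.5,55.]); CY=np.radians(3.8)
def cw(x,y):  # crate->world xy
    c,s=np.cos(CY),np.sin(CY); return C+np.array([c*x-s*y,s*x+c*y])
def wc(p):
    c,s=np.cos(CY),np.sin(CY); d=np.array(p[:2])-C; return np.array([c*d[0]+s*d[1],-s*d[0]+c*d[1]])
def tool():
    s=ctrl.sense(); q=s['ee_rot']; R=Rn.from_quat([q[1],q[2],q[3],q[0]]).as_matrix(); return s,R
def shift(x,y,z,yaw=None):
    s,R=tool(); y0=np.degrees(np.arctan2(R[1,0],R[0,0]))
    d=R.T@(np.array([x,y,z])-s['eef_pos'])
    return np.round(d,1), (None if yaw is None else round(y0-yaw,2))
def st():
    s,R=tool(); print('t',round(s['time_s'],2),'pos',np.round(s['eef_pos'],1),'yaw',round(np.degrees(np.arctan2(R[1,0],R[0,0])),2),'tilt',round(np.degrees(np.arccos(-R[2,2])),2),'F',np.round(s['force'],1),'g',round(s['grip_width'],3),'crate',np.round(wc(s['eef_pos']),1))
E
python3 - <<'E'
from h import *
d=np.load('pics/top0.npz');im=d['im'];D=d['D'];P=cloud('top',D);Z=P[...,2]
m=np.zeros(Z.shape,bool);m[135:300,240:320]=1
m&=(Z>104)&(Z<116);q=P[m][:,:2]
# bar points excluding bolt block
print(len(q)); vx,vy,x0,y0=cv2.fitLine(q.astype(np.float32),cv2.DIST_HUBER,0,.01,.01).ravel()
print(np.degrees(np.arctan2(vy,vx)),x0,y0,q.min(0),q.max(0))
for x in(420,500,600,700,720):print(x,y0+(x-x0)*vy/vx)
# lips: fit
def reg(z0,z1):
    m=np.zeros(Z.shape,bool);m[140:290,240:320]=1; return P[m&(Z>z0)&(Z<z1)]
q=np.array([wc(p) for p in reg(16,27)]); 
for lo,hi in((-80,-40),(40,80)):
  a=q[(q[:,1]>lo)&(q[:,1]<hi)];print('lip',lo,np.percentile(a,[1,50,99],axis=0).round(1).tolist(),np.polyfit(a[:,0],a[:,1],1))
q=np.array([wc(p) for p in reg(87,96)])
for lo,hi in((-200,-80),(80,200)):
  a=q[(q[:,0]>lo)&(q[:,0]<hi)];a=a[(abs(a[:,0])<156)];print('wall',lo,np.percentile(a,[1,50,99],axis=0).round(1).tolist(),np.polyfit(a[:,1],a[:,0],1))
st(); print(wc((420-6,17)))
E
```

```text
2271
15.32232 563.99695 58.984333 [3.97185818e+02 2.59162420e-01] [729.70697282 115.80023095]
420 19.530926
500 41.44995
600 68.84873
700 96.24751
720 101.727264
lip -80 [[-129.0, -68.0], [-0.8, -62.1], [129.3, -50.7]] [ 2.19121411e-03 -6.19532202e+01]
lip 40 [[-130.5, 54.0], [-5.4, 61.6], [128.4, 67.8]] [1.42388355e-03 6.13874815e+01]
wall -200 [[-154.6, -67.5], [-143.6, 17.3], [-133.2, 65.7]] [-7.36414967e-04 -1.43702005e+02]
wall 80 [[129.0, -66.3], [140.5, -17.6], [155.5, 67.0]] [-3.61504983e-03  1.40941924e+02]
t 0.1 pos [ 125.7 -509.6  303.4] yaw 13.85 tilt 0.07 F [ 0.2 -0.5  0.1] g 0.996 crate [-477.2 -534.1]
[-154.68313213  -27.80968598]
```

```bash
sed -i 's/C=np.array(\[566.5,55.\]); CY=np.radians(3.8)/C=np.array([565.,55.]); CY=np.radians(3.9)/' h.py; python3 - <<'E'
from h import *
print(shift(670,36,303,3.9),shift(670,36,159))
E
```

```text
(array([ 659.1, -399.4,    1. ]), np.float64(9.95)) (array([ 659.1, -399.2,  145. ]), None)
```

>>> {"method": "move_arm", "body": {
  "series": [
    [[40,-24,0],1,0],
    [[90,-54.5,0],3,0],
    [[140,-85,0],5,0],
    [[190,-115,0],7,0],
    [[240,-145.5,0],9,0],
    [[290,-176,0],10,0],
    [[340,-206,0],10,0],
    [[390,-236,0],10,0],
    [[440,-267,0],10,0],
    [[490,-297,0],10,0]
  ]
}}

```text
time_s: 1.35
eef_pos: [531.4, -102.4, 303.7]
ee_rot: [-0.0, 0.999, 0.034, -0.0]
force: [0.2, -1.4, 0.8]
grip_width: 0.002
```

```bash
python3 - <<'E'
from h import *
st();print(shift(670,36,303,3.9),shift(670,36,159))
E
```

```text
t 1.35 pos [ 531.4 -102.4  303.7] yaw 3.86 tilt 0.02 F [ 0.2 -1.4  0.8] g 0.002 crate [ -44.2 -154.7]
(array([ 147.6, -128.7,    0.7]), np.float64(-0.04)) (array([ 147.6, -128.7,  144.7]), None)
```

>>> {"method": "move_arm", "body": {
  "series": [
    [[40,-35,0],0,0],
    [[80,-70,0],0,0],
    [[120,-105,0],0,0],
    [[147,-128,0],0,0],
    [[147,-128,50],0,0],
    [[147,-128,100],0,0],
    [[147,-128,144],0,0],
    [[147,-128,144],0,0]
  ]
}}

```text
time_s: 2.35
eef_pos: [667.0, 33.7, 156.4]
ee_rot: [-0.001, 0.999, 0.034, -0.004]
force: [0.3, -0.5, 0.7]
grip_width: -0.001
```

```bash
python3 - <<'E'
from h import *
st();snap('side','s1')
h=cw(-154,-27)
s,R=tool();p0=s['eef_pos']
# path in tool frame for push at r=255, offset 33
for a in range(8,101,6):
    t=np.radians(a)+CY; off=33
    p=h+258*np.array([np.cos(t),np.sin(t)])+off*np.array([np.sin(t),-np.cos(t)])
    d=R.T@np.array([p[0]-p0[0],p[1]-p0[1],0]); print(a,np.round(p),np.round(d))
E
```

```text
t 2.35 pos [667.   33.7 156.4] yaw 3.85 tilt 0.43 F [ 0.3 -0.5  0.7] g -0.001 crate [100.3 -28.2]
8 [672.  38.] [ 5. -5. -0.]
14 [669.  65.] [  3. -32.   0.]
20 [662.  92.] [ -2. -59.   0.]
26 [653. 118.] [ -9. -85.   0.]
32 [642. 142.] [ -19. -110.    0.]
38 [627. 165.] [ -32. -134.    0.]
44 [611. 187.] [ -47. -157.    0.]
50 [592. 207.] [ -65. -178.    0.]
56 [571. 224.] [ -84. -197.    0.]
62 [549. 240.] [-105. -214.    0.]
68 [525. 253.] [-128. -228.    0.]
74 [500. 263.] [-153. -240.    0.]
80 [473. 271.] [-178. -250.    0.]
86 [447. 276.] [-205. -256.    0.]
92 [419. 278.] [-232. -260.    1.]
98 [392. 277.] [-259. -261.    1.]
```

View pics/s1.png

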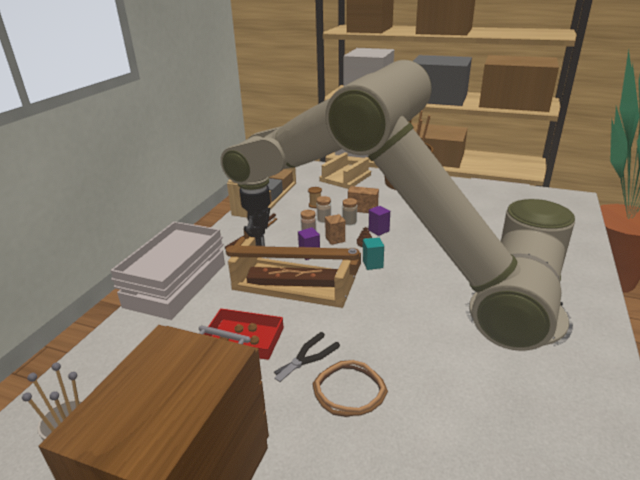

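>>> {"method": "move_arm", "body": {
  "series": [
    [[4,-16,0],0,0],
    [[3,-32,0],0,0],
    [[-2,-59,0],0,0],
    [[-9,-85,0],0,0],
    [[-19,-110,0],0,0],
    [[-32,-134,0],0,0],
    [[-47,-157,0],0,0],
    [[-65,-178,0],0,0],
    [[-84,-197,0],0,0],
    [[-84,-197,0],0,0]
  ]
}}

```text
time_s: 3.65
eef_pos: [569.9, 226.2, 160.3]
ee_rot: [-0.0, 0.999, 0.035, -0.0]
force: [0.0, 0.6, -0.1]
grip_width: 0.002
```

```bash
python3 - <<'E'
from h import *
st();snap('top','t2')
E
```

```text
t 3.65 pos [569.9 226.2 160.3] yaw 3.98 tilt 0.03 F [ 0.   0.6 -0.1] g 0.002 crate [ 16.5 170.5]
```

View pics/t2.png

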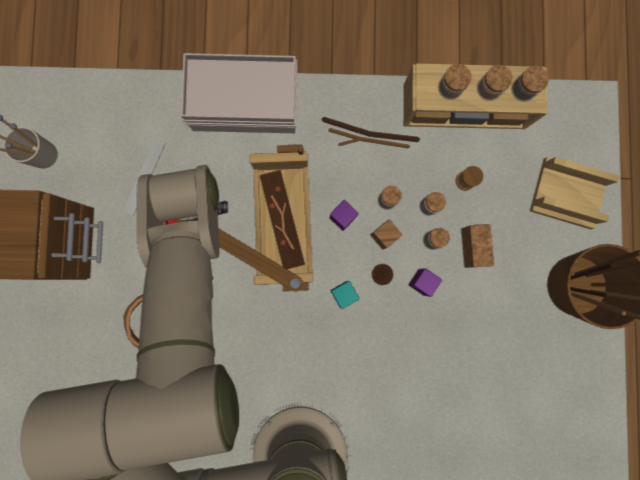

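>>> {"method": "move_arm", "body": {
  "series": [
    [[-21,-17,0],0,0],
    [[-44,-31,0],0,0],
    [[-69,-43,0],0,0],
    [[-94,-53,0],0,0],
    [[-121,-59,0],0,0],
    [[-148,-63,0],0,0],
    [[-154,-63,0],0,0],
    [[-154,-63,0],0,0],
    [[-120,-63,0],0,0],
    [[-80,-63,-60],0,0]
  ]
}}

```text
time_s: 4.95
eef_pos: [482.7, 280.8, 209.7]
ee_rot: [0.001, 0.999, 0.033, -0.003]
force: [0.2, 0.4, -0.1]
grip_width: 0.003
```

```bash
python3 - <<'E'
from h import *
st();im,D=snap('top','t3')
P=cloud('top',D);Z=P[...,2]
a=im[130:330,80:330];cv2.imwrite('pics/t3z.png',cv2.resize(a[:,:,::-1],None,fx=3,fy=3,interpolation=3))
E
```

```text
t 4.95 pos [482.7 280.8 209.7] yaw 3.81 tilt 0.4 F [ 0.2  0.4 -0.1] g 0.003 crate [-66.7 230.9]
```

View pics/t3z.png

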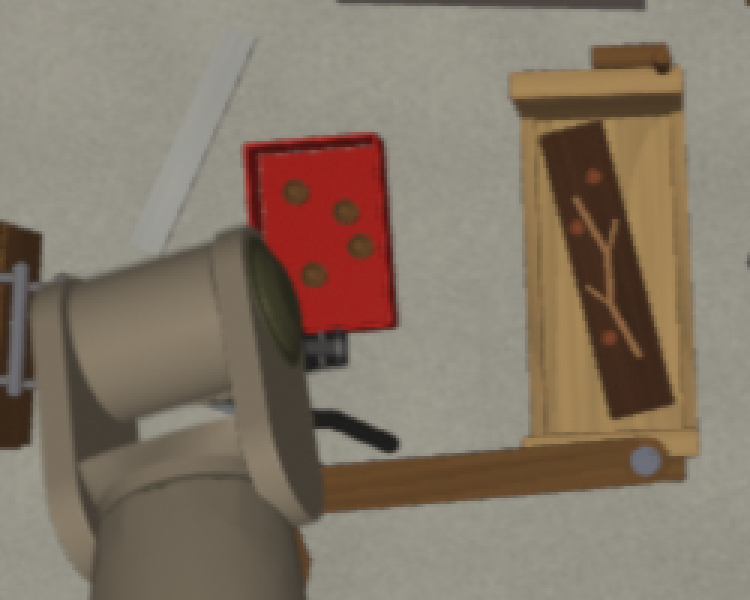

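```bash
cat >> h.py <<'E'
def plaque(im,D):
    P=cloud('top',D);Z=P[...,2]
    m=np.zeros(Z.shape,bool);m[140:290,240:320]=1
    m&=(Z>28)&(Z<50)
    q=np.array([wc(p) for p in P[m]])
    q=q[(abs(q[:,0])<128)&(abs(q[:,1])<60)]
    r=cv2.minAreaRect(q.astype(np.float32)); print('plaque n',len(q),np.round(r[0],1),np.round(r[1],1),round(r[2],2)); print(np.round(cv2.boxPoints(r)).tolist())
E
python3 - <<'E'
from h import *
d=np.load('pics/t3.npz');plaque(d['im'],d['D'])
p=cw(-75,-95);print(p,shift(p[0],p[1],210,3.9),shift(p[0],p[1],100))
E
```

```text
plaque n 2161 [ 2.9 -4.3] [239.8  65.8] 12.6
[[-121.0, 2.0], [-107.0, -63.0], [127.0, -10.0], [113.0, 54.0]]
[496.6351317  -44.88115329] (array([-13.4, 326.2,   8.2]), np.float64(-0.16)) (array([-14.6, 326.5, 118.2]), None)
```

>>> {"method": "move_arm", "body": {
  "series": [
    [[-14,55,0],0,0],
    [[-14,110,0],0,0],
    [[-14,165,0],0,0],
    [[-14,220,0],0,0],
    [[-14,275,0],0,0],
    [[-14,326,0],0,0],
    [[-14,326,40],0,0],
    [[-14,326,80],0,0],
    [[-14,326,110],0,0],
    [[-14,326,110],0,0]
  ]
}}

```text
time_s: 6.25
eef_pos: [489.6, -45.1, 100.5]
ee_rot: [-0.001, 0.999, 0.033, -0.002]
force: [-0.3, -1.0, 0.2]
grip_width: -0.004
```

```bash
python3 - <<'E'
from h import *
st(); print(shift(496.6,-44.9,99.5,3.9)); snap('side','s4'); im=cv2.imread('pics/s4.png')[170:310,215:400]; cv2.imwrite('pics/s4z.png',cv2.resize(im,None,fx=4.2,fy=4.2,interpolation=3))
im,D=snap('top','t4');plaque(im,D)
E
```

```text
t 6.25 pos [489.6 -45.1 100.5] yaw 3.8 tilt 0.19 F [-0.3 -1.   0.2] g -0.004 crate [-82.  -94.7]
(array([7. , 0.3, 0.9]), np.float64(-0.1))
plaque n 1655 [ 8.2 15.1] [222.5  79.5] 11.46
[[-109.0, 32.0], [-93.0, -46.0], [125.0, -2.0], [109.0, 76.0]]
```

View pics/s4z.png

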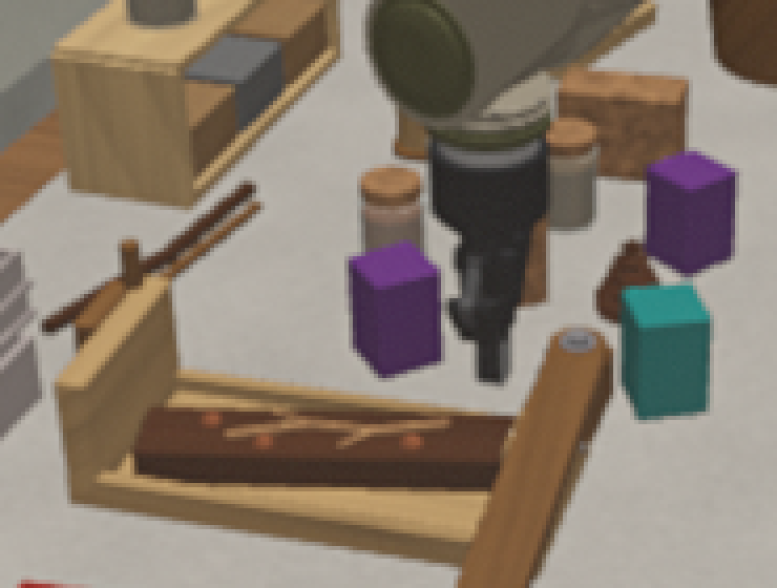

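>>> {"method": "move_arm", "body": {
  "series": [
    [[5,-14,1],0,0],
    [[5,-28,1],0,0],
    [[5,-36,1],0,0],
    [[5,-43,1],0,0],
    [[5,-50,1],0,0],
    [[5,-57,1],0,0],
    [[5,-64,1],0,0],
    [[5,-70,1],0,0],
    [[5,-75,1],0,0],
    [[5,-75,1],0,0]
  ]
}}

```text
time_s: 7.6
eef_pos: [489.8, 30.9, 100.8]
ee_rot: [-0.0, 0.999, 0.034, -0.0]
force: [-0.3, 0.4, 0.3]
grip_width: 0.0
```

```bash
cat >> h.py <<'E'
def zs(n):
    snap('side',n); im=cv2.imread(f'pics/{n}.png')[170:310,215:400]; cv2.imwrite(f'pics/{n}z.png',cv2.resize(im,None,fx=4.2,fy=4.2,interpolation=3))
E
python3 - <<'E'
from h import *
st(); zs('s5')
E
```

```text
t 7.6 pos [489.8  30.9 100.8] yaw 3.87 tilt 0.02 F [-0.3  0.4  0.3] g 0.0 crate [-76.6 -18.9]
```

View pics/s5z.png

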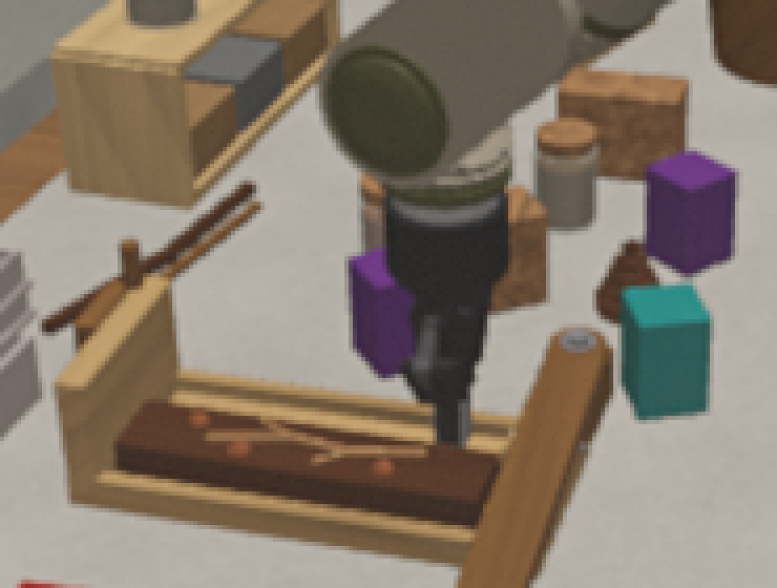

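>>> {"method": "move_arm", "body": {
  "series": [
    [[0,-3,0],0,0],
    [[0,-5,0],0,0],
    [[0,-7,0],0,0],
    [[0,-7,0],0,0]
  ]
}}

```text
time_s: 8.15
eef_pos: [489.3, 37.6, 100.9]
ee_rot: [-0.0, 0.999, 0.034, -0.0]
force: [-0.4, -0.1, 0.4]
grip_width: 0.003
```

```bash
python3 - <<'E'
from h import *
st(); zs('s6'); im,D=snap('top','t6');plaque(im,D);cv2.imwrite('pics/t6z.png',cv2.resize(im[130:300,230:330,::-1],None,fx=3.5,fy=3.5,interpolation=3))
E
```

```text
t 8.15 pos [489.3  37.6 100.9] yaw 3.86 tilt 0.01 F [-0.4 -0.1  0.4] g 0.003 crate [-76.7 -12.2]
plaque n 1107 [63.1 19.3] [ 51.9 131.1] 87.55
[[-3.0, -4.0], [127.0, -9.0], [130.0, 42.0], [-1.0, 48.0]]
```

View pics/s6z.png

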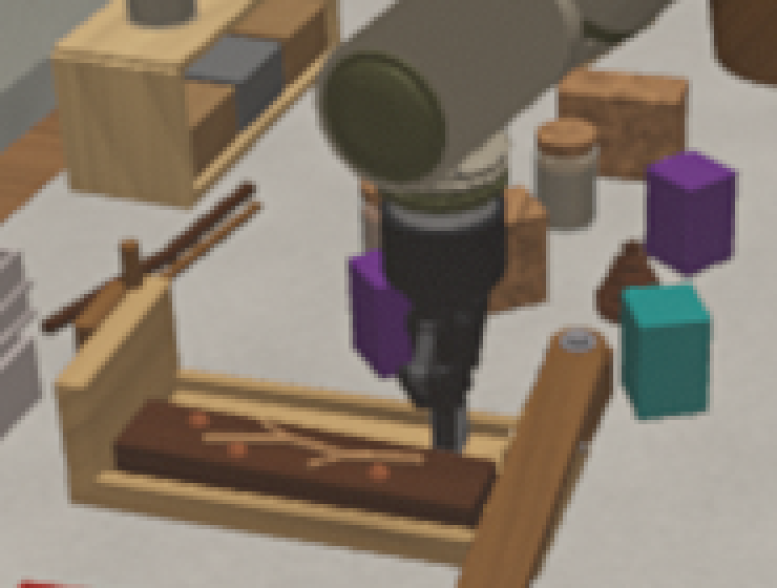

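View pics/t6z.png

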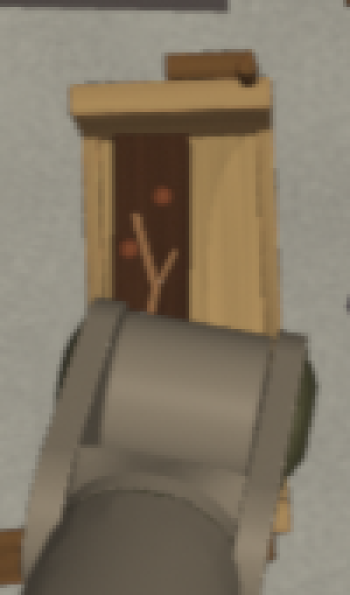

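>>> {"method": "move_arm", "body": {
  "series": [
    [[0,-2,0],0,0],
    [[0,-3,0],0,0],
    [[0,-3,0],0,0],
    [[0,22,0],0,0],
    [[30,24,-6],0,0],
    [[80,24,-6],0,0],
    [[130,24,-6],0,0],
    [[155,24,0],0,0],
    [[155,18,0],0,0],
    [[155,14,0],0,0]
  ]
}}

```text
time_s: 9.5
eef_pos: [644.2, 34.6, 100.7]
ee_rot: [-0.0, 0.999, 0.034, -0.0]
force: [-0.4, 0.2, -0.1]
grip_width: -0.002
```

```bash
python3 - <<'E'
from h import *
st(); zs('s7')
E
```

```text
t 9.5 pos [644.2  34.6 100.7] yaw 3.87 tilt 0.06 F [-0.4  0.2 -0.1] g -0.002 crate [ 77.6 -25.8]
```

View pics/s7z.png

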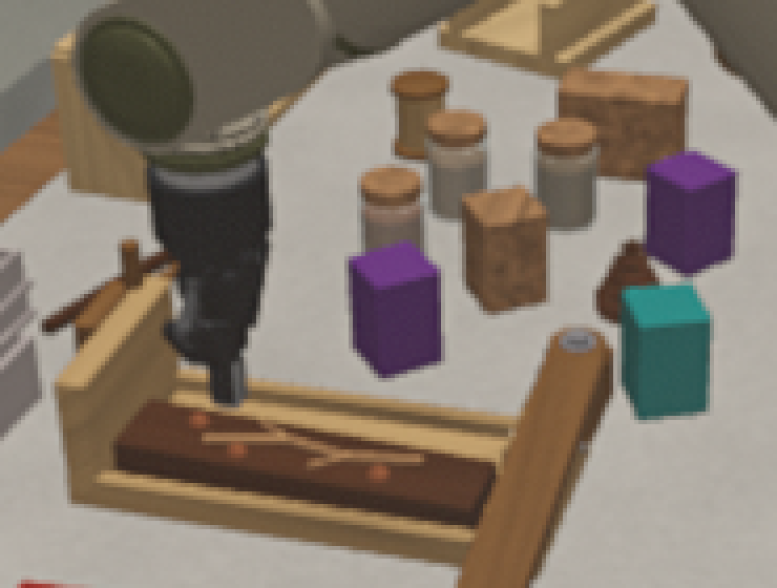

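>>> {"method": "move_arm", "body": {
  "series": [
    [[0,-5,0],0,0],
    [[0,-9,0],0,0],
    [[0,-13,0],0,0],
    [[0,-16,0],0,0],
    [[0,-17,0],0,0],
    [[0,-17,0],0,0]
  ]
}}

```text
time_s: 10.3
eef_pos: [644.0, 50.6, 101.1]
ee_rot: [0.0, 0.999, 0.034, 0.0]
force: [0.7, -3.3, 1.8]
grip_width: -0.001
```

```bash
python3 - <<'E'
from h import *
st()
E
```

```text
t 10.3 pos [644.   50.6 101.1] yaw 3.84 tilt 0.04 F [ 0.7 -3.3  1.8] g -0.001 crate [78.5 -9.7]
```

>>> {"method": "move_arm", "body": {
  "series": [
    [[0,-1,0],0,0],
    [[0,-2,0],0,0],
    [[0,-2,0],0,0]
  ]
}}

```text
time_s: 10.68
eef_pos: [643.8, 51.4, 101.1]
ee_rot: [0.001, 0.999, 0.033, -0.0]
force: [-0.3, -10.4, 2.6]
grip_width: 0.002
```

```bash
python3 - <<'E'
from h import *
st()
E
```

```text
t 10.68 pos [643.8  51.4 101.1] yaw 3.84 tilt 0.14 F [ -0.3 -10.4   2.6] g 0.002 crate [78.3 -8.9]
```

>>> {"method": "move_arm", "body": {
  "series": [
    [[0,15,0],0,0],
    [[-45,18,-3],0,0],
    [[-95,18,-3],0,0],
    [[-140,18,0],0,0],
    [[-145,10,0],0,0],
    [[-145,4,0],0,0],
    [[-145,1,0],0,0],
    [[-145,-0.5,0],0,0],
    [[-145,-0.5,0],0,0]
  ]
}}

```text
time_s: 11.8
eef_pos: [500.2, 42.3, 101.2]
ee_rot: [0.002, 0.999, 0.034, 0.001]
force: [-0.9, -12.9, 1.3]
grip_width: -0.001
```

```bash
python3 - <<'E'
from h import *
st()
E
```

```text
t 11.8 pos [500.2  42.3 101.2] yaw 3.92 tilt 0.19 F [ -0.9 -12.9   1.3] g -0.001 crate [-65.5  -8.3]
```

>>> {"method": "move_arm", "body": {
  "series": [
    [[0,15,0],0,0],
    [[0,25,-60],0,0],
    [[0,45,-120],0,0.5],
    [[0,95,-150],0,1],
    [[0,150,-150],0,1],
    [[0,205,-150],0,1],
    [[0,260,-150],0,1],
    [[0,315,-150],0,1],
    [[0,370,-150],0,1]
  ]
}}

```text
time_s: 12.92
eef_pos: [523.9, -327.9, 250.8]
ee_rot: [-0.0, 0.999, 0.034, 0.0]
force: [1.1, 0.3, 0.3]
grip_width: 0.997
```

```bash
python3 - <<'E'
from h import *
st(); im,D=snap('top','t8');plaque(im,D);cv2.imwrite('pics/t8z.png',cv2.resize(im[130:310,230:510,::-1],None,fx=2.8,fy=2.8,interpolation=3))
E
```

```text
t 12.93 pos [ 523.9 -327.9  250.8] yaw 3.85 tilt 0.04 F [1.1 0.3 0.3] g 0.997 crate [ -67.1 -379.2]
plaque n 2169 [ 7.8 -1.3] [114.6 238.7] 89.71
[[-112.0, -58.0], [127.0, -59.0], [127.0, 55.0], [-111.0, 57.0]]
```

View pics/t8z.png

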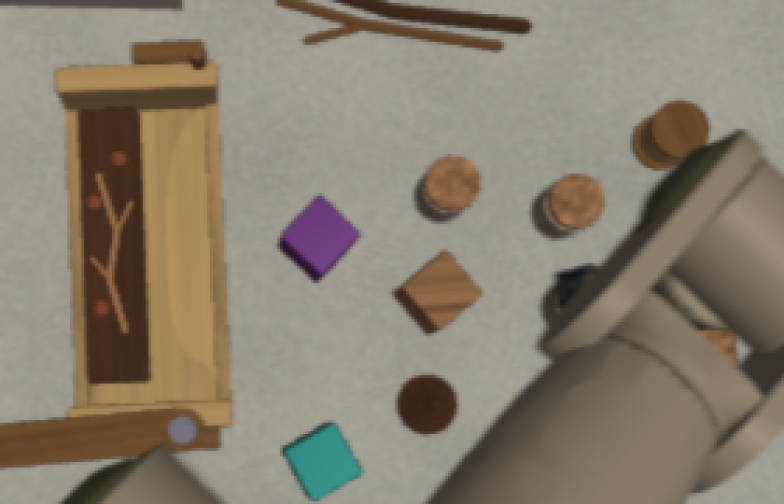

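```bash
python3 - <<'E'
from h import *
d=np.load('pics/t8.npz');P=cloud('top',d['D']);m=(P[...,2]>31)&(P[...,2]<41);m[:140]=0;m[290:]=0;m[:,:240]=0;m[:,320:]=0
q=np.array([wc(p) for p in P[m]])
for x in range(-110,125,30):
    a=q[(abs(q[:,0]-x)<8)&(q[:,1]>-20)&(q[:,1]<60)][:,1];print(x,len(a),np.round(np.percentile(a,[2,98]),1))
print(shift(511,-418.5,150,3.9),shift(511,-418.5,110))
E
```

```text
-110 85 [ 3.1 53.7]
-80 141 [ 3.7 55.1]
-50 125 [ 3.1 53.7]
-20 131 [ 2.  55.2]
10 122 [ 2.9 54.1]
40 114 [ 1.8 53.1]
70 130 [ 3.  54.1]
100 136 [ 1.8 53. ]
(array([-17.4,  83.6, 100.4]), np.float64(-0.3)) (array([-17.4,  83.5, 140.4]), None)
```

>>> {"method": "move_arm", "body": {
  "series": [
    [[-9,42,0],0,1],
    [[-17.4,83.5,0],0,1],
    [[-17.4,83.5,50],0,1],
    [[-17.4,83.5,90],0,1],
    [[-17.4,83.5,120],0,1],
    [[-17.4,83.5,140],0,1],
    [[-17.4,83.5,140],0,1]
  ]
}}

```text
time_s: 13.85
eef_pos: [511.9, -409.9, 109.7]
ee_rot: [-0.001, 0.999, 0.034, -0.001]
force: [-0.5, 0.9, 0.9]
grip_width: 1.0
```

```bash
cat >> h.py <<'E'
def zr(n,r=(140,270,280,470)):
    im,D=snap('side',n); a=im[r[0]:r[1],r[2]:r[3],::-1]; cv2.imwrite(f'pics/{n}z.png',cv2.resize(a,None,fx=4,fy=4,interpolation=3))
E
python3 - <<'E'
from h import *
st(); zr('s9')
E
```

```text
t 13.85 pos [ 511.9 -409.9  109.7] yaw 3.85 tilt 0.12 F [-0.5  0.9  0.9] g 1.0 crate [ -84.6 -460.2]
```

View pics/s9z.png

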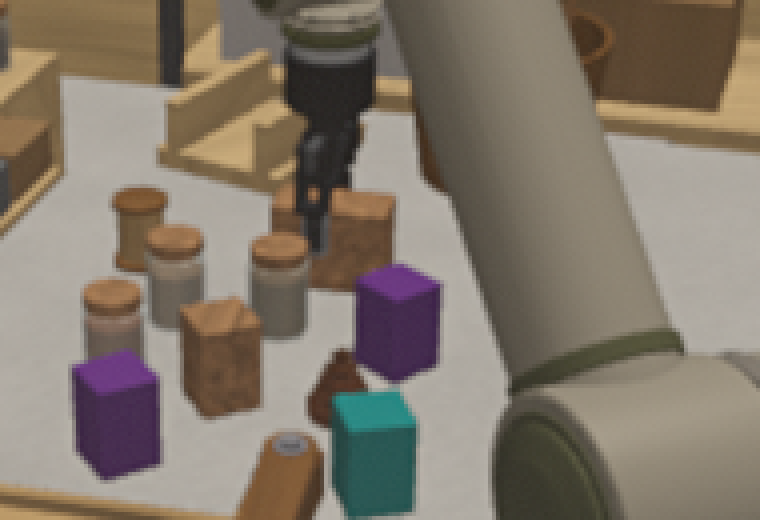

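>>> {"method": "move_arm", "body": {
  "series": [
    [[-0.5,8.5,0],0,1],
    [[-0.5,8.5,0],0,0],
    [[-0.5,8.5,0],0,0],
    [[-0.5,8.5,0],0,0],
    [[-0.5,8.5,0],0,0],
    [[-0.5,8.5,0],0,0],
    [[-0.5,8.5,0],0,0]
  ],
  "force": 30
}}

```text
time_s: 14.78
eef_pos: [512.3, -418.6, 111.4]
ee_rot: [0.0, 0.999, 0.034, 0.0]
force: [-0.2, 1.5, 5.1]
grip_width: 0.583
```

```bash
python3 - <<'E'
from h import *
st(); 
E
```

```text
t 14.78 pos [ 512.3 -418.6  111.4] yaw 3.86 tilt 0.04 F [-0.2  1.5  5.1] g 0.583 crate [ -84.7 -468.9]
```

>>> {"method": "move_arm", "body": {
  "series": [
    [[0,0,-20],0,0],
    [[0,0,-60],0,0],
    [[0,0,-110],0,0],
    [[0,0,-110],0,0],
    [[0,0,-110],0,0]
  ]
}}

```text
time_s: 15.4
eef_pos: [512.0, -418.2, 220.6]
ee_rot: [-0.0, 0.999, 0.034, -0.0]
force: [0.6, -0.6, -1.2]
grip_width: 0.585
```

```bash
python3 - <<'E'
from h import *
st(); p=cw(79.5,-27)+[1.3,0]; print(p,shift(p[0],p[1],220,3.9),shift(p[0],p[1],121.5)); zr('s10')
E
```

```text
t 15.4 pos [ 512.  -418.2  220.6] yaw 3.85 tilt 0.05 F [ 0.6 -0.6 -1.2] g 0.585 crate [ -85.1 -468.5]
[647.45231302  33.46974008] (array([ 165.5, -441.5,    0.9]), np.float64(-0.05)) (array([ 165.6, -441.5,   99.4]), None)
```

View pics/s10z.png

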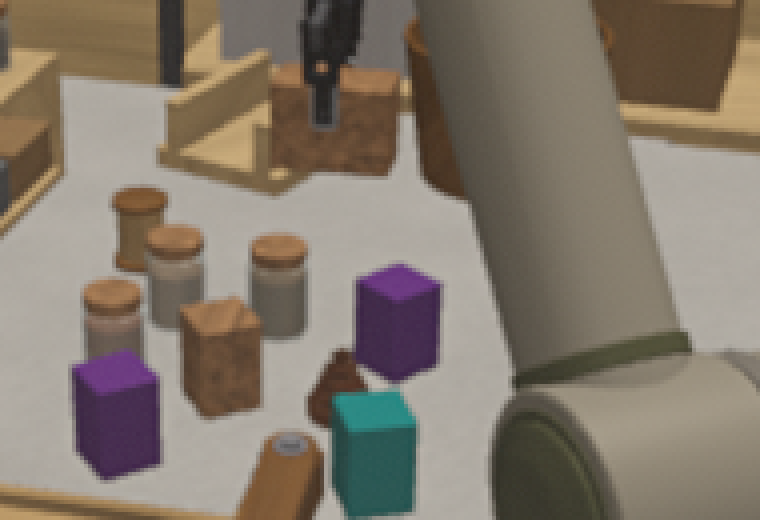

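>>> {"method": "move_arm", "body": {
  "series": [
    [[10,-25,0],0,0],
    [[27,-72,0],0,0],
    [[45,-120,0],0,0],
    [[64,-170,0],0,0],
    [[83,-220,0],0,0],
    [[101,-270,0],0,0],
    [[120,-320,0],0,0],
    [[139,-370,0],0,0],
    [[156,-415,0],0,0],
    [[165.5,-441.5,0],0,0]
  ]
}}

```text
time_s: 16.7
eef_pos: [647.2, 36.8, 219.9]
ee_rot: [-0.0, 0.999, 0.035, -0.001]
force: [0.4, -0.5, -1.3]
grip_width: 0.581
```

>>> {"method": "move_arm", "body": {
  "series": [
    [[0,0,20],0,0],
    [[0,0,40],0,0],
    [[0,0,60],0,0],
    [[0,0,70],0,0],
    [[0,0,70],0,0]
  ]
}}

```text
time_s: 17.32
eef_pos: [647.2, 33.7, 150.2]
ee_rot: [-0.0, 0.999, 0.034, -0.001]
force: [-0.1, -0.0, -0.1]
grip_width: 0.583
```

```bash
python3 - <<'E'
from h import *
st(); p=cw(79.5,-27)+[1.3,0]; print(shift(p[0],p[1],121.5,3.9)); zs('s11')
E
```

```text
t 17.32 pos [647.2  33.7 150.2] yaw 3.87 tilt 0.1 F [-0.1 -0.  -0.1] g 0.583 crate [ 80.6 -26.8]
(array([ 0.3,  0.3, 28.7]), np.float64(-0.03))
```

View pics/s11z.png

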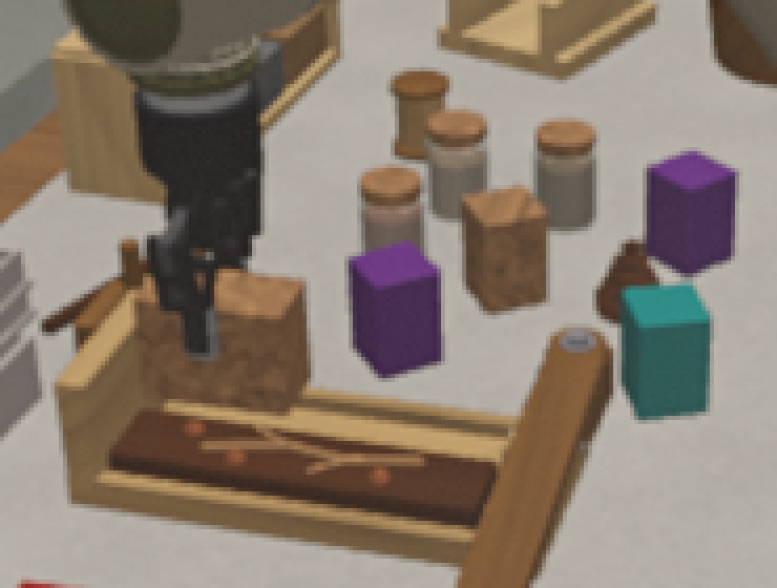

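>>> {"method": "move_arm", "body": {
  "series": [
    [[0,0,8],0,0],
    [[0,0,15],0,0],
    [[0,0,20],0,0],
    [[0,0,24],0,0],
    [[0,0,26],0,0],
    [[0,0,27.5],0,0],
    [[0,0,27.5],0,0]
  ]
}}

```text
time_s: 18.25
eef_pos: [647.7, 33.1, 123.4]
ee_rot: [-0.0, 0.999, 0.034, 0.0]
force: [-0.8, 0.5, -1.0]
grip_width: 0.582
```

```bash
python3 - <<'E'
from h import *
st(); zs('s12')
E
```

```text
t 18.25 pos [647.7  33.1 123.4] yaw 3.85 tilt 0.01 F [-0.8  0.5 -1. ] g 0.582 crate [ 81.  -27.4]
```

View pics/s12z.png

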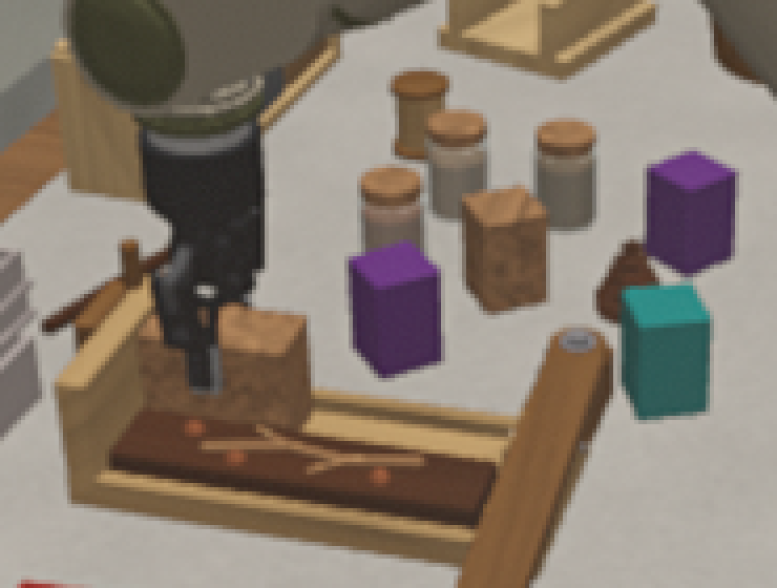

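>>> {"method": "move_arm", "body": {
  "series": [
    [[0,0,1],0,0],
    [[0,0,2],0,0],
    [[0,0,2],0,0.75],
    [[0,0,2],0,0.75],
    [[0,0,2],0,0.75],
    [[0,0,-30],0,0.9],
    [[0,0,-80],0,1],
    [[0,0,-120],0,1],
    [[0,0,-120],0,1]
  ]
}}

```text
time_s: 19.42
eef_pos: [648.5, 33.1, 247.0]
ee_rot: [0.001, 0.999, 0.034, 0.003]
force: [0.8, 1.0, -1.1]
grip_width: 1.0
```

```bash
python3 - <<'E'
from h import *
st(); zs('s13'); print(shift(625,-204,240,3.9)); print(shift(624,-190,240,3.9))
E
```

```text
t 19.43 pos [648.5  33.1 247. ] yaw 3.86 tilt 0.38 F [ 0.8  1.  -1.1] g 1.0 crate [ 81.8 -27.5]
(array([-38.8, 235.1,   4.5]), np.float64(-0.04))
(array([-38.8, 221. ,   4.5]), np.float64(-0.04))
```

View pics/s13z.png

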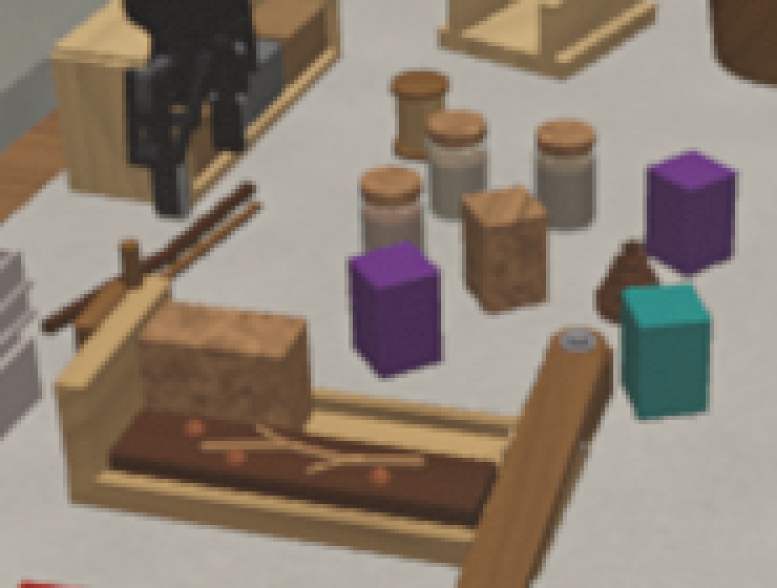

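>>> {"method": "move_arm", "body": {
  "series": [
    [[-6,40,0],0,1],
    [[-15,90,0],0,1],
    [[-24,145,0],0,1],
    [[-33,200,0],0,1],
    [[-38.8,235,0],0,1],
    [[-38.8,235,30],0,1],
    [[-38.8,235,60],0,1],
    [[-38.8,235,60],0,1]
  ]
}}

```text
time_s: 20.48
eef_pos: [623.6, -203.4, 179.9]
ee_rot: [-0.002, 0.999, 0.034, -0.003]
force: [0.5, 0.6, 0.2]
grip_width: 0.998
```

```bash
python3 - <<'E'
from h import *
st(); print(shift(625,-204,108,3.9));zr('s14')
E
```

```text
t 20.48 pos [ 623.6 -203.4  179.9] yaw 3.84 tilt 0.4 F [0.5 0.6 0.2] g 0.998 crate [  40.9 -261.8]
(array([ 1.8,  0.9, 71.9]), np.float64(-0.06))
```

View pics/s14z.png

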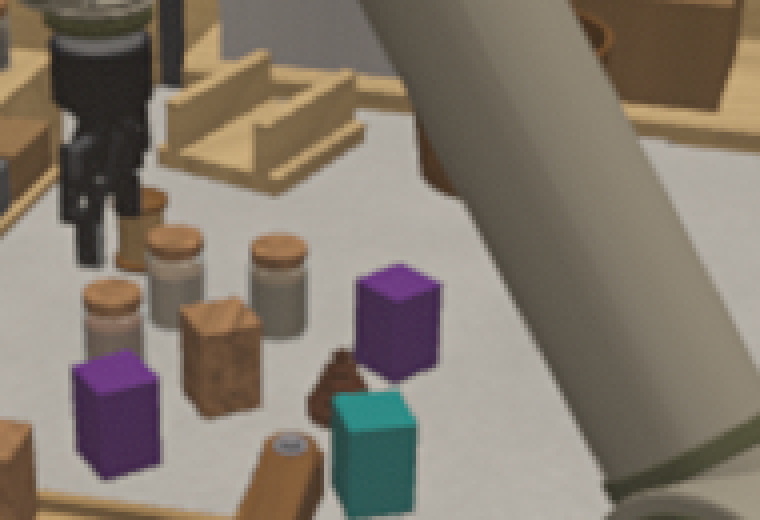

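>>> {"method": "move_arm", "body": {
  "series": [
    [[1,1,25],0,1],
    [[1,1,50],0,1],
    [[1,1,72],0,1],
    [[1,1,72],0,1],
    [[1,1,72],0,0],
    [[1,1,72],0,0],
    [[1,1,72],0,0],
    [[1,1,72],0,0],
    [[1,1,72],0,0]
  ],
  "force": 25
}}

```text
time_s: 21.65
eef_pos: [626.2, -205.0, 112.9]
ee_rot: [0.001, 0.999, 0.034, 0.001]
force: [-0.6, 1.6, 5.5]
grip_width: 0.574
```

```bash
python3 - <<'E'
from h import *
st(); zr('s15')
E
```

```text
t 21.65 pos [ 626.2 -205.   112.9] yaw 3.86 tilt 0.12 F [-0.6  1.6  5.5] g 0.574 crate [  43.4 -263.6]
```

View pics/s15z.png

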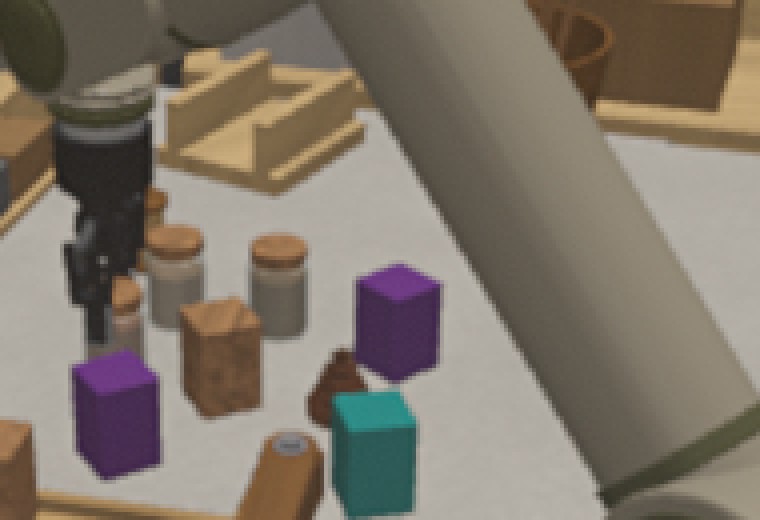

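>>> {"method": "move_arm", "body": {
  "series": [
    [[0,0,-20],0,0],
    [[0,0,-60],0,0],
    [[0,0,-110],0,0],
    [[0,0,-110],0,0],
    [[0,0,-110],0,0],
    [[0,0,-110],0,0]
  ]
}}

```text
time_s: 22.45
eef_pos: [625.4, -204.7, 220.0]
ee_rot: [-0.001, 0.999, 0.034, -0.001]
force: [-0.5, -0.0, -2.2]
grip_width: 0.576
```

```bash
python3 - <<'E'
from h import *
st(); im,D=snap('side','s16');a=im[120:250,270:360,::-1];cv2.imwrite('pics/s16z.png',cv2.resize(a,None,fx=4.5,fy=4.5,interpolation=3))
p=cw(-104.8,-27)+[1.2,0]; print(p,shift(p[0],p[1],220,3.9))
E
```

```text
t 22.45 pos [ 625.4 -204.7  220. ] yaw 3.85 tilt 0.16 F [-0.5 -0.  -2.2] g 0.576 crate [  42.6 -263.2]
[463.47910043  20.93452201] (array([-146.4, -236. ,    0.7]), np.float64(-0.05))
```

View pics/s16z.png

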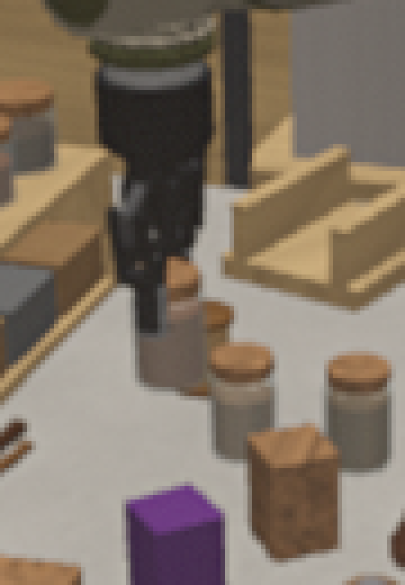

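>>> {"method": "move_arm", "body": {
  "series": [
    [[-10,-16,-10],0,0],
    [[-32,-52,-20],0,0],
    [[-56,-90,-20],0,0],
    [[-81,-131,-20],0,0],
    [[-106,-171,-20],0,0],
    [[-130,-209,-20],0,0],
    [[-142,-229,-20],0,0],
    [[-146.5,-236,-20],0,0],
    [[-146.5,-236,-20],0,0],
    [[-146.5,-236,-20],0,0]
  ]
}}

```text
time_s: 23.75
eef_pos: [464.4, 20.0, 241.3]
ee_rot: [0.0, 0.999, 0.033, 0.0]
force: [0.6, -0.0, -1.4]
grip_width: 0.577
```

```bash
python3 - <<'E'
from h import *
st(); p=cw(-104.8,-27)+[1.2,0];print(shift(p[0],p[1],124.5,3.9)); zs('s17'); im,D=snap('top','t17');cv2.imwrite('pics/t17z.png',cv2.resize(im[130:310,230:510,::-1],None,fx=2.8,fy=2.8,interpolation=3))
E
```

```text
t 23.75 pos [464.4  20.  241.3] yaw 3.8 tilt 0.01 F [ 0.6 -0.  -1.4] g 0.577 crate [-102.8  -28.1]
(array([ -0.8,  -1. , 116.8]), np.float64(-0.1))
```

View pics/s17z.png

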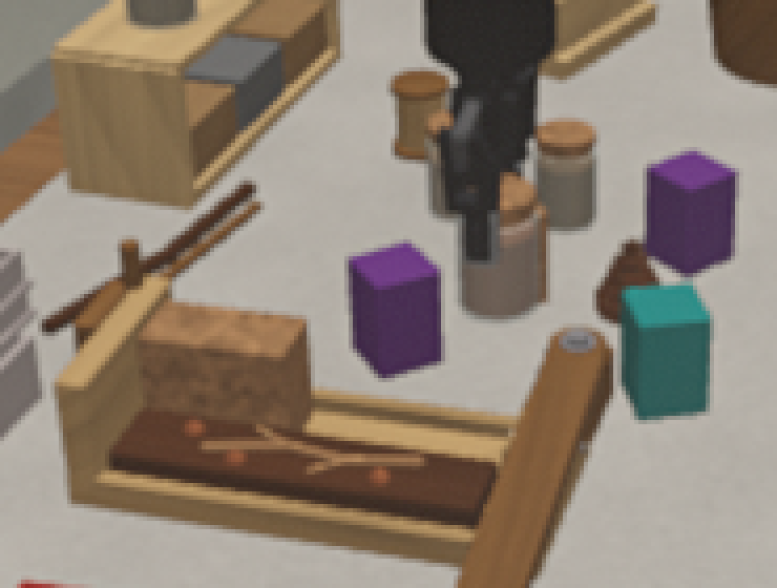

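View pics/t17z.png

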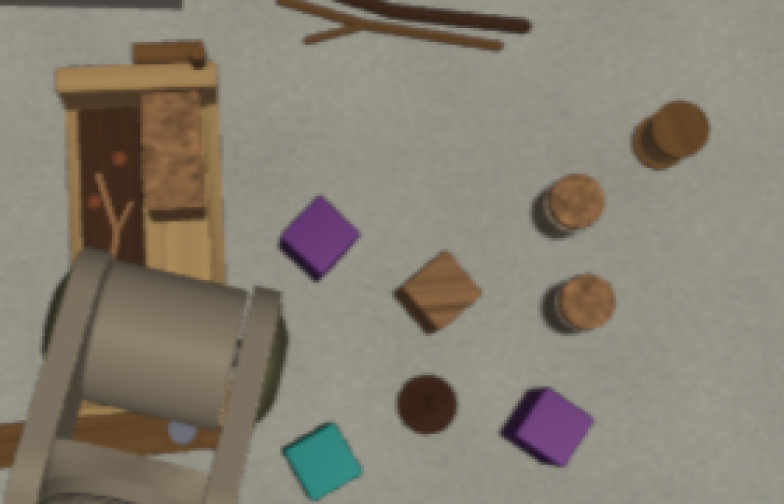

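```bash
python3 - <<'E'
from h import *
d=np.load('pics/t17.npz');P=cloud('top',d['D']);Z=P[...,2]
m=(Z>82)&(Z<89.5);m[:150]=0;m[220:]=0;m[:,:270]=0;m[:,312:]=0
q=np.array([wc(p) for p in P[m]]);print(len(q),np.percentile(q,[1,50,99],axis=0).round(1).tolist(),np.median(P[m][:,2]),cv2.minAreaRect(q.astype(np.float32)))
# intensities along the wall/block column
im=d['im']
for v in range(148,172):print(v,im[v,290],round(Z[v,290],0),np.round(wc(P[v,290]),1))
E
```

```text
904 [[30.2, -56.7], [85.0, -28.0], [155.4, 8.5]] 85.8830628897771 ((93.74742126464844, -21.663833618164062), (84.43095397949219, 128.3138427734375), 86.83203125)
148 [106  75  42] 93.0 [161.  -30.1]
149 [104  73  42] 92.0 [158.9 -29.9]
150 [98 69 40] 90.0 [157.  -29.8]
151 [92 64 38] 93.0 [153.8 -29.8]
152 [95 72 46] 93.0 [151.5 -29.7]
153 [148 118  76] 89.0 [150.1 -29.5]
154 [156 124  81] 89.0 [147.6 -29.4]
155 [160 128  83] 90.0 [144.9 -29.3]
156 [162 130  85] 92.0 [142.1 -29.2]
157 [162 131  86] 91.0 [139.9 -29.1]
158 [163 132  85] 97.0 [136.3 -29.2]
159 [160 130  84] 91.0 [135.3 -28.9]
160 [150 119  77] 91.0 [133.  -28.8]
161 [99 78 51] 91.0 [130.6 -28.7]
162 [76 58 39] 79.0 [131.  -28.2]
163 [121  87  58] 87.0 [126.7 -28.4]
164 [132  96  64] 86.0 [124.5 -28.3]
165 [126  92  61] 92.0 [120.9 -28.3]
166 [123  90  60] 86.0 [119.8 -28. ]
167 [128  93  62] 88.0 [116.9 -28. ]
168 [128  93  62] 80.0 [116.4 -27.7]
169 [127  93  62] 82.0 [113.6 -27.6]
170 [127  92  62] 84.0 [110.8 -27.6]
171 [118  86  57] 83.0 [108.5 -27.4]
```

>>> {"method": "move_arm", "body": {
  "series": [
    [[0,-1,25],0,0],
    [[0,-1,55],0,0],
    [[0,-1,80],0,0],
    [[0,-1,95],0,0],
    [[0,-1,103],0,0],
    [[0,-1,109],0,0],
    [[0,-1,113],0,0],
    [[0,-1,115],0,0],
    [[0,-1,116],0,0],
    [[0,-1,116],0,0]
  ]
}}

```text
time_s: 25.1
eef_pos: [463.7, 21.7, 125.5]
ee_rot: [0.0, 0.999, 0.034, 0.0]
force: [-0.4, -0.0, -2.6]
grip_width: 0.576
```

```bash
python3 - <<'E'
from h import *
st(); zs('s18')
E
```

```text
t 25.1 pos [463.7  21.7 125.5] yaw 3.85 tilt 0.01 F [-0.4 -0.  -2.6] g 0.576 crate [-103.3  -26.3]
```

View pics/s18z.png

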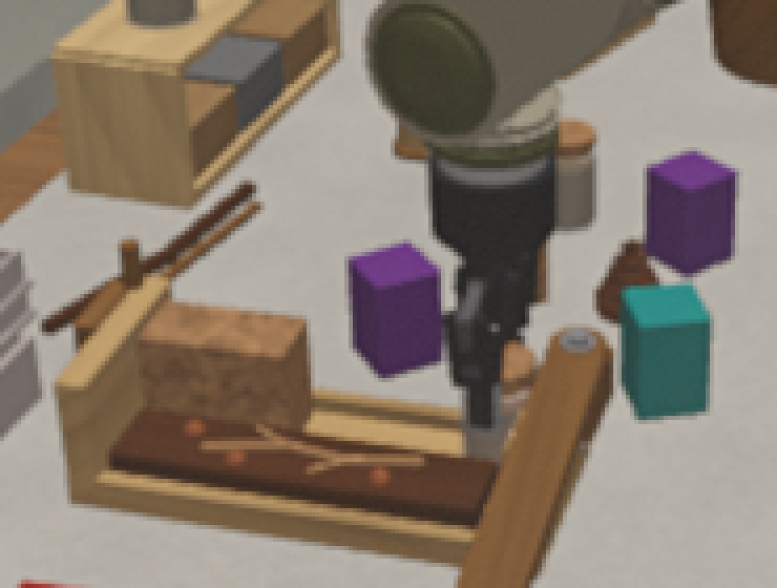

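>>> {"method": "move_arm", "body": {
  "series": [
    [[0,0,1],0,0],
    [[0,0,1.8],0,0],
    [[0,0,2.5],0,0],
    [[0,0,2.5],0,0]
  ]
}}

```text
time_s: 25.65
eef_pos: [463.7, 21.8, 123.0]
ee_rot: [-0.0, 0.999, 0.034, 0.0]
force: [0.1, -0.3, 0.2]
grip_width: 0.575
```

>>> {"method": "move_arm", "body": {
  "series": [
    [[0,0,0.5],0,0.7],
    [[0,0,0.5],0,0.8],
    [[0,0,0.5],0,0.85],
    [[0,0,-25],0,0.9],
    [[0,0,-70],0,1],
    [[0,0,-120],0,1],
    [[0,0,-120],0,1],
    [[0,0,-120],0,1]
  ]
}}

```text
time_s: 26.65
eef_pos: [463.3, 21.8, 242.2]
ee_rot: [-0.0, 0.999, 0.034, -0.001]
force: [-0.3, -0.4, -0.1]
grip_width: 1.002
```

```bash
python3 - <<'E'
from h import *
st(); zs('s19');print(shift(612,-309.5,230,3.9))
E
```

```text
t 26.65 pos [463.3  21.8 242.2] yaw 3.86 tilt 0.06 F [-0.3 -0.4 -0.1] g 1.002 crate [-103.7  -26.2]
(array([126.2, 340.6,  11.3]), np.float64(-0.04))
```

View pics/s19z.png

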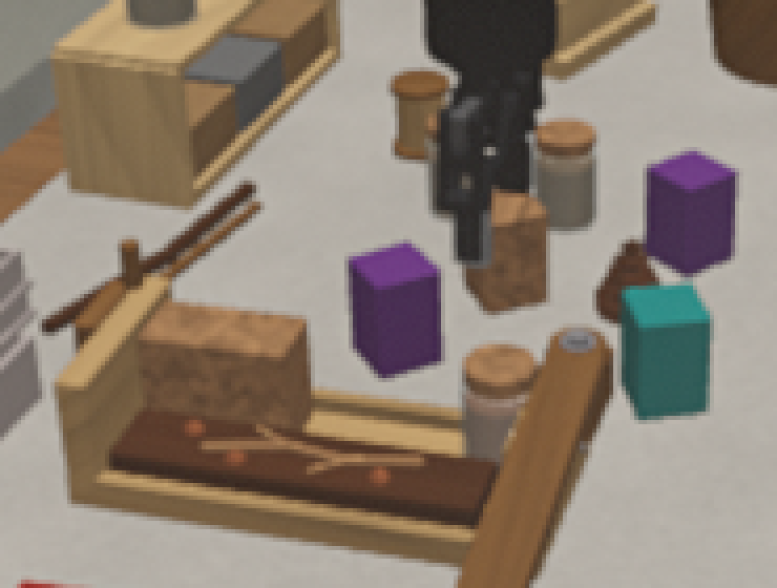

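>>> {"method": "move_arm", "body": {
  "series": [
    [[14,38,0],0,1],
    [[34,91,0],0,1],
    [[54,145,0],0,1],
    [[74,199,0],0,1],
    [[94,253,0],0,1],
    [[112,303,0],0,1],
    [[126,340.5,0],0,1],
    [[126,340.5,40],0,1],
    [[126,340.5,60],0,1],
    [[126,340.5,60],0,1]
  ]
}}

```text
time_s: 27.95
eef_pos: [611.5, -309.1, 179.6]
ee_rot: [-0.002, 0.999, 0.034, -0.002]
force: [-0.2, 0.5, 0.4]
grip_width: 1.001
```

```bash
python3 - <<'E'
from h import *
st(); print(shift(612,-309.5,108,3.9)); im,D=snap('top','t20')
P=cloud('top',D);Z=P[...,2]
for nm,b in dict(j2=(418,448,185,218,70,84),j3=(422,452,224,252,70,84),j1c=(278,312,235,280,80,93)).items():
    m=np.zeros(Z.shape,bool);m[b[2]:b[3],b[0]:b[1]]=1;m&=(Z>b[4])&(Z<b[5]);q=P[m]
    if len(q):print(nm,len(q),q.mean(0).round(1),wc(q.mean(0)).round(1))
cv2.imwrite('pics/t20z.png',cv2.resize(im[130:310,230:510,::-1],None,fx=2.8,fy=2.8,interpolation=3))
E
```

```text
t 27.95 pos [ 611.5 -309.1  179.6] yaw 3.85 tilt 0.34 F [-0.2  0.5  0.4] g 1.001 crate [  21.7 -366.4]
(array([ 0.8,  0.7, 71.5]), np.float64(-0.05))
j1c 9 [479.5   7.8  87. ] [-88.5 -41.2]
```

View pics/t20z.png

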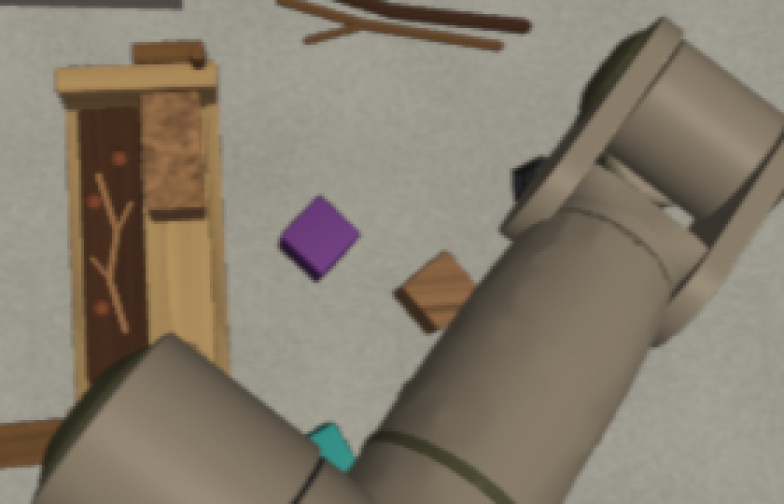

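>>> {"method": "move_arm", "body": {
  "series": [
    [[0,0,25],0,1],
    [[0,0,50],0,1],
    [[0,0,71],0,1],
    [[0,0,71],0,1],
    [[0,0,71],0,0],
    [[0,0,71],0,0],
    [[0,0,71],0,0],
    [[0,0,71],0,0],
    [[0,0,71],0,0]
  ]
}}

```text
time_s: 29.12
eef_pos: [612.7, -309.7, 113.3]
ee_rot: [0.001, 0.999, 0.034, 0.001]
force: [-0.8, 1.1, 6.2]
grip_width: 0.576
```

```bash
python3 - <<'E'
from h import *
st()
E
```

```text
t 29.12 pos [ 612.7 -309.7  113.3] yaw 3.86 tilt 0.12 F [-0.8  1.1  6.2] g 0.576 crate [  22.8 -367.1]
```

>>> {"method": "move_arm", "body": {
  "series": [
    [[0,0,-20],0,0],
    [[0,0,-60],0,0],
    [[0,0,-110],0,0],
    [[0,0,-130],0,0],
    [[0,0,-130],0,0],
    [[0,0,-130],0,0]
  ]
}}

```text
time_s: 29.88
eef_pos: [611.9, -309.3, 240.7]
ee_rot: [-0.001, 0.999, 0.034, -0.001]
force: [1.2, -0.9, -2.6]
grip_width: 0.578
```

```bash
python3 - <<'E'
from h import *
st(); im,D=snap('side','s21');a=im[110:250,270:360,::-1];cv2.imwrite('pics/s21z.png',cv2.resize(a,None,fx=4.2,fy=4.2,interpolation=3))
p=cw(1.5,-27); print(p,shift(p[0],p[1],240,3.9))
E
```

```text
t 29.88 pos [ 611.9 -309.3  240.7] yaw 3.85 tilt 0.13 F [ 1.2 -0.9 -2.6] g 0.578 crate [  22.1 -366.6]
[568.33293927  28.16454741] (array([ -20.8, -339.6,    1. ]), np.float64(-0.05))
```

View pics/s21z.png

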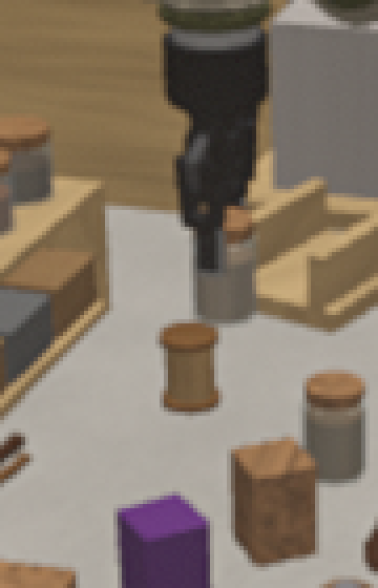

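>>> {"method": "move_arm", "body": {
  "series": [
    [[-1,-20,0],0,0],
    [[-4,-64,0],0,0],
    [[-7,-113,0],0,0],
    [[-10,-163,0],0,0],
    [[-13,-213,0],0,0],
    [[-16,-262,0],0,0],
    [[-18,-306,0],0,0],
    [[-20,-334,0],0,0],
    [[-20,-340,0],0,0],
    [[-20,-340,0],0,0]
  ]
}}

```text
time_s: 31.18
eef_pos: [569.5, 28.0, 241.4]
ee_rot: [0.0, 0.999, 0.034, -0.0]
force: [-0.4, 0.1, -1.9]
grip_width: 0.576
```

```bash
python3 - <<'E'
from h import *
st(); p=cw(1.5,-27)+[.7,0];print(shift(p[0],p[1],126,3.9)); zs('s22'); im,D=snap('top','t22');cv2.imwrite('pics/t22z.png',cv2.resize(im[130:310,230:510,::-1],None,fx=2.8,fy=2.8,interpolation=3))
P=cloud('top',D);Z=P[...,2]
for nm,b in dict(j3=(422,452,224,252,70,84),j1c=(278,312,235,275,80,93)).items():
    m=np.zeros(Z.shape,bool);m[b[2]:b[3],b[0]:b[1]]=1;m&=(Z>b[4])&(Z<b[5]);q=P[m]
    if len(q):print(nm,len(q),q.mean(0).round(1),wc(q.mean(0)).round(1))
E
```

```text
t 31.18 pos [569.5  28.  241.4] yaw 3.86 tilt 0.05 F [-0.4  0.1 -1.9] g 0.576 crate [  2.6 -27.2]
(array([ -0.3,  -0.2, 115.4]), np.float64(-0.04))
j3 317 [ 526.7 -318.2   77.5] [ -63.6 -369.7]
j1c 14 [434.9  -9.6  90.3] [-134.1  -55.6]
```

View pics/s22z.png

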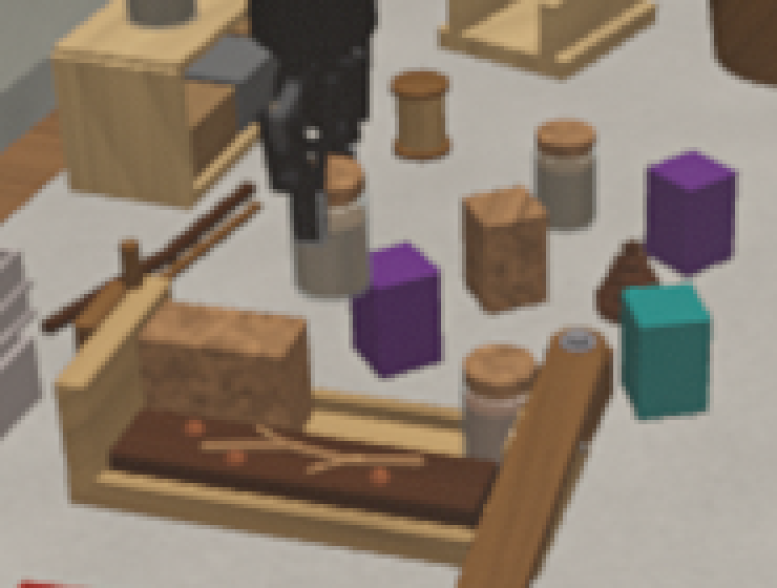

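View pics/t22z.png

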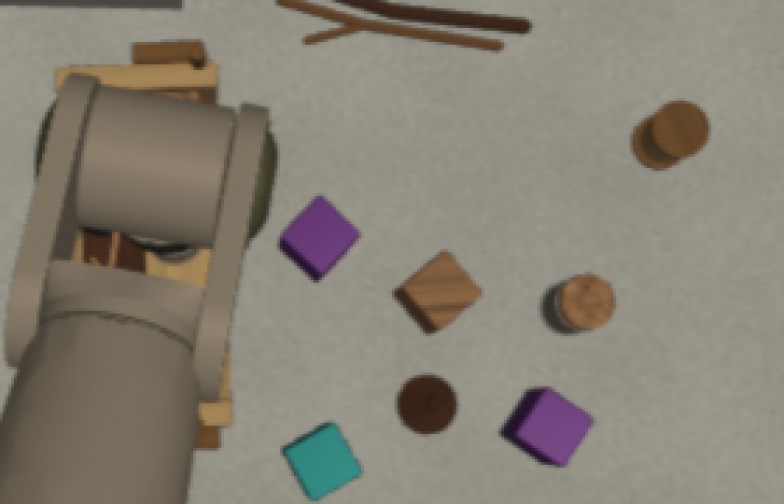

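>>> {"method": "move_arm", "body": {
  "series": [
    [[-0.8,0,25],0,0],
    [[-0.8,0,55],0,0],
    [[-0.8,0,80],0,0],
    [[-0.8,0,95],0,0],
    [[-0.8,0,103],0,0],
    [[-0.8,0,109],0,0],
    [[-0.8,0,113],0,0],
    [[-0.8,0,115],0,0],
    [[-0.8,0,116],0,0],
    [[-0.8,0,116],0,0]
  ]
}}

```text
time_s: 32.52
eef_pos: [568.8, 28.3, 126.0]
ee_rot: [0.0, 0.999, 0.034, 0.0]
force: [-0.4, 0.6, -1.9]
grip_width: 0.578
```

```bash
python3 - <<'E'
from h import *
st(); zs('s23')
E
```

```text
t 32.52 pos [568.8  28.3 126. ] yaw 3.86 tilt 0.02 F [-0.4  0.6 -1.9] g 0.578 crate [  1.9 -26.9]
```

View pics/s23z.png

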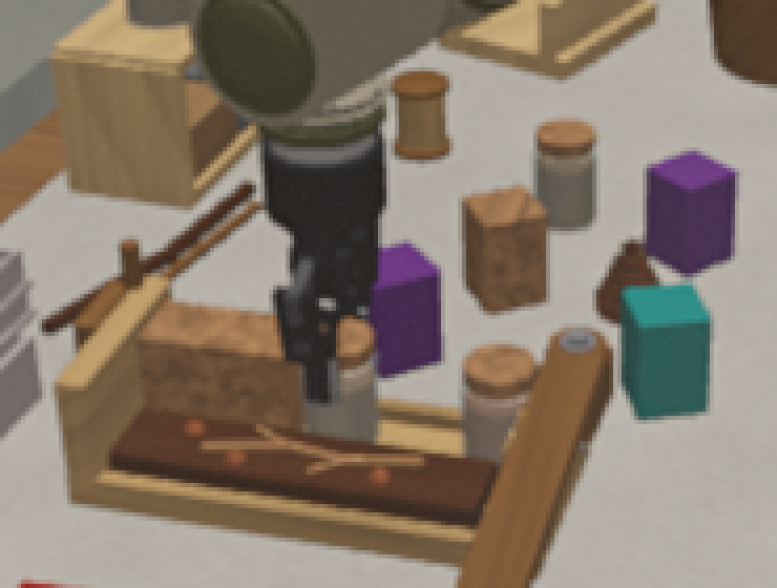

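>>> {"method": "move_arm", "body": {
  "series": [
    [[0,0,1],0,0],
    [[0,0,1.8],0,0],
    [[0,0,2.5],0,0],
    [[0,0,2.5],0,0]
  ]
}}

```text
time_s: 33.08
eef_pos: [568.7, 28.3, 123.4]
ee_rot: [-0.0, 0.999, 0.034, 0.0]
force: [0.6, 0.4, -1.1]
grip_width: 0.573
```

>>> {"method": "move_arm", "body": {
  "series": [
    [[0,0,0.5],0,0],
    [[0,0,0.8],0,0],
    [[0,0,0.8],0,0.7],
    [[0,0,0.8],0,0.8],
    [[0,0,0.8],0,0.85],
    [[0,0,-25],0,0.9],
    [[0,0,-70],0,1],
    [[0,0,-120],0,1],
    [[0,0,-120],0,1],
    [[0,0,-120],0,1]
  ]
}}

```text
time_s: 34.33
eef_pos: [568.4, 28.4, 242.6]
ee_rot: [-0.0, 0.999, 0.034, -0.001]
force: [-0.4, -0.6, -0.4]
grip_width: 0.997
```

```bash
python3 - <<'E'
from h import *
st(); zs('s24');print(shift(526.7,-318.2,242,3.9))
E
```

```text
t 34.33 pos [568.4  28.4 242.6] yaw 3.85 tilt 0.06 F [-0.4 -0.6 -0.4] g 0.997 crate [  1.6 -26.8]
(array([-6.48e+01,  3.43e+02,  1.00e-01]), np.float64(-0.05))
```

View pics/s24z.png

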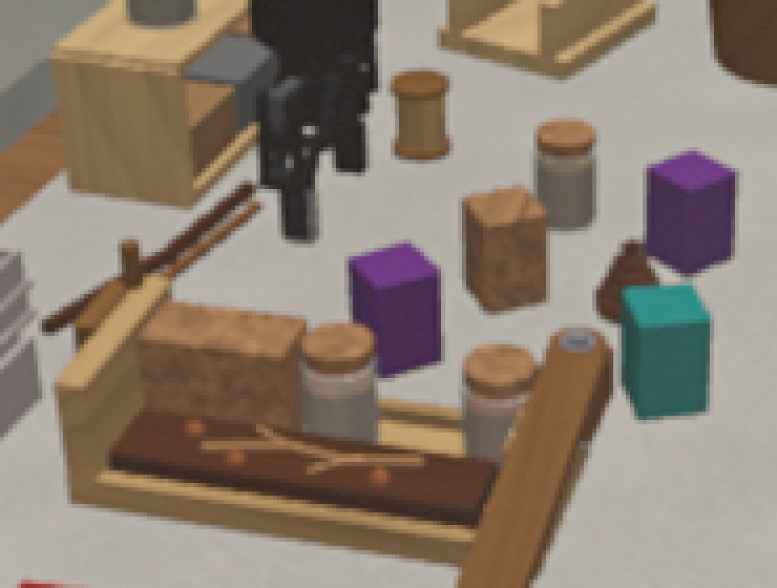

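>>> {"method": "move_arm", "body": {
  "series": [
    [[-7,38,0],0,1],
    [[-17,91,0],0,1],
    [[-27,145,0],0,1],
    [[-38,199,0],0,1],
    [[-48,253,0],0,1],
    [[-57,303,0],0,1],
    [[-64.5,343,0],0,1],
    [[-64.5,343,40],0,1],
    [[-64.5,343,60],0,1],
    [[-64.5,343,60],0,1]
  ]
}}

```text
time_s: 35.62
eef_pos: [526.7, -317.7, 180.8]
ee_rot: [-0.002, 0.999, 0.034, -0.002]
force: [-0.2, -0.2, 0.8]
grip_width: 1.003
```

```bash
python3 - <<'E'
from h import *
st(); print(shift(526.7,-318.2,108,3.9)); im,D=snap('top','t25')
P=cloud('top',D);Z=P[...,2]
for nm,b in dict(j1c=(278,312,235,275,80,93),j2c=(278,312,200,240,80,93)).items():
    m=np.zeros(Z.shape,bool);m[b[2]:b[3],b[0]:b[1]]=1;m&=(Z>b[4])&(Z<b[5]);q=P[m]
    if len(q):print(nm,len(q),q.mean(0).round(1),wc(q.mean(0)).round(1))
cv2.imwrite('pics/t25z.png',cv2.resize(im[130:310,230:510,::-1],None,fx=2.8,fy=2.8,interpolation=3))
E
```

```text
t 35.62 pos [ 526.7 -317.7  180.8] yaw 3.85 tilt 0.3 F [-0.2 -0.2  0.8] g 1.003 crate [ -63.6 -369.3]
(array([ 0.3,  0.8, 72.8]), np.float64(-0.05))
j1c 355 [459.   20.2  87.7] [-108.1  -27.5]
j2c 406 [576.1  28.2  86.9] [  9.2 -27.5]
```

View pics/t25z.png

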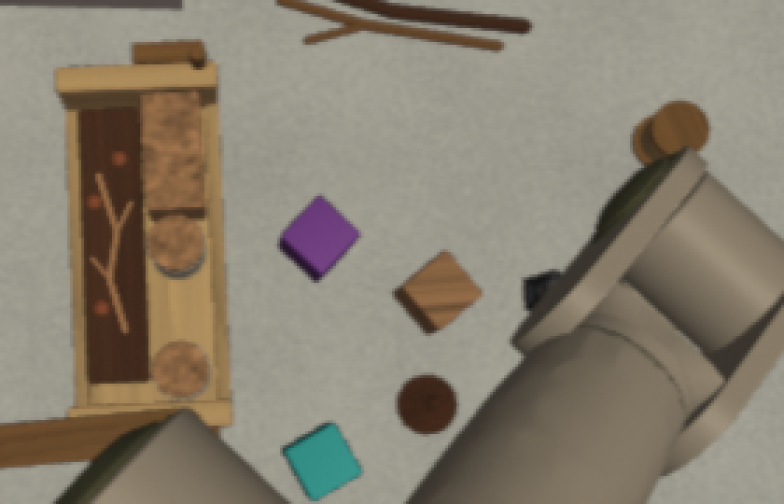

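```bash
python3 - <<'E'
from h import *
for u,v in((294.6,261.8),(292.5,216.8)):print(wc(ray('top',u,v,88)).round(1))
E
```

```text
[-105.5  -29. ]
[ -0.7 -28.7]
```

>>> {"method": "move_arm", "body": {
  "series": [
    [[0,0.5,25],0,1],
    [[0,0.5,50],0,1],
    [[0,0.5,72],0,1],
    [[0,0.5,72],0,1],
    [[0,0.5,72],0,0],
    [[0,0.5,72],0,0],
    [[0,0.5,72],0,0],
    [[0,0.5,72],0,0],
    [[0,0.5,72],0,0]
  ]
}}

```text
time_s: 36.8
eef_pos: [527.8, -318.9, 112.7]
ee_rot: [0.001, 0.999, 0.034, 0.001]
force: [-0.2, 0.8, 6.1]
grip_width: 0.577
```

>>> {"method": "move_arm", "body": {
  "series": [
    [[0,0,-20],0,0],
    [[0,0,-60],0,0],
    [[0,0,-110],0,0],
    [[0,0,-130],0,0],
    [[0,0,-130],0,0],
    [[0,0,-130],0,0]
  ]
}}

```text
time_s: 37.55
eef_pos: [527.1, -318.5, 239.9]
ee_rot: [-0.001, 0.999, 0.034, -0.001]
force: [-0.2, 0.3, -1.9]
grip_width: 0.57
```

```bash
python3 - <<'E'
from h import *
st(); p=cw(-51.2,-27); print(p,shift(p[0],p[1],240,3.9));zr('s26',(110,240,280,470))
E
```

```text
t 37.55 pos [ 527.1 -318.5  239.9] yaw 3.86 tilt 0.14 F [-0.2  0.3 -1.9] g 0.57 crate [ -63.2 -370. ]
[515.75497777  24.58014159] (array([  11.8, -343. ,    0.5]), np.float64(-0.04))
```

View pics/s26z.png

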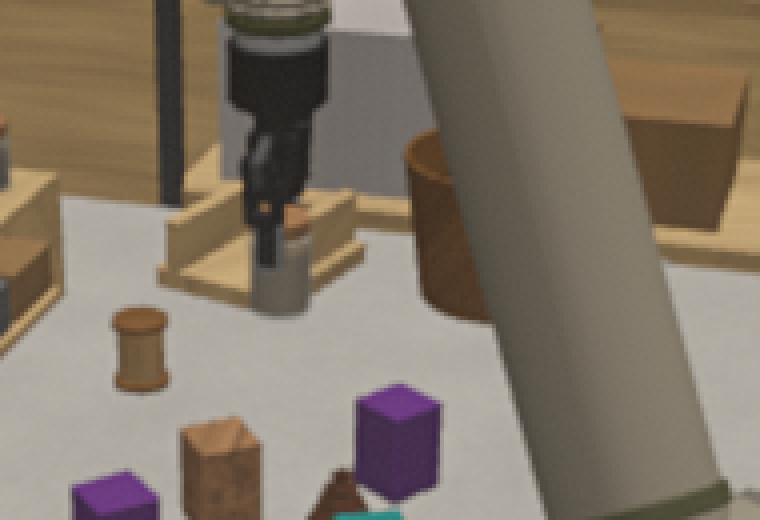

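>>> {"method": "move_arm", "body": {
  "series": [
    [[1,-20,0],0,0],
    [[2,-64,0],0,0],
    [[4,-113,0],0,0],
    [[6,-163,0],0,0],
    [[8,-213,0],0,0],
    [[9,-262,0],0,0],
    [[10.5,-308,0],0,0],
    [[11.4,-336,0],0,0],
    [[11.4,-343,0],0,0],
    [[11.4,-343,0],0,0]
  ]
}}

```text
time_s: 38.85
eef_pos: [515.4, 24.5, 241.2]
ee_rot: [0.0, 0.999, 0.034, -0.0]
force: [-1.1, -0.8, -2.2]
grip_width: 0.576
```

```bash
python3 - <<'E'
from h import *
st(); zs('s27')
E
```

```text
t 38.85 pos [515.4  24.5 241.2] yaw 3.89 tilt 0.03 F [-1.1 -0.8 -2.2] g 0.576 crate [-51.5 -27.1]
```

View pics/s27z.png

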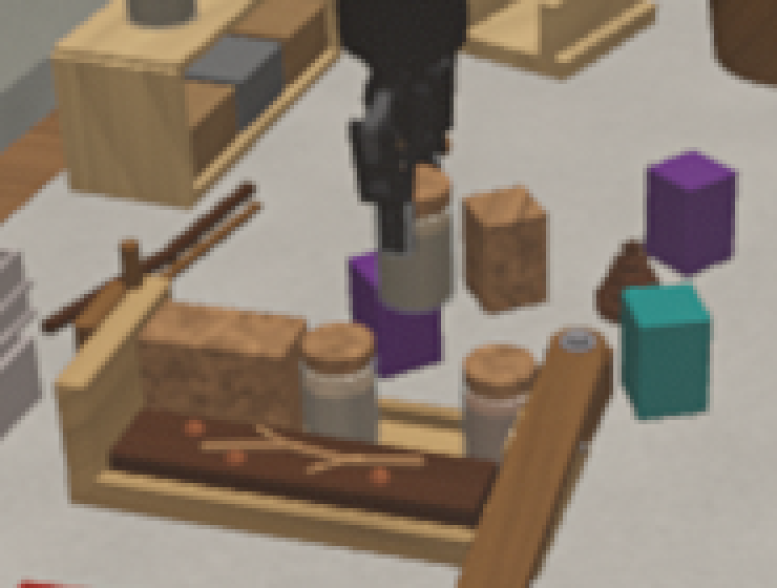

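>>> {"method": "move_arm", "body": {
  "series": [
    [[0,0,20],0,0],
    [[0,0,35],0,0],
    [[0,0,40],0,0],
    [[0,0,45],0,0],
    [[0,0,50],0,0],
    [[0,0,55],0,0],
    [[0,0,58],0,0],
    [[0,0,58],0,0]
  ]
}}

```text
time_s: 39.9
eef_pos: [515.7, 24.3, 183.3]
ee_rot: [-0.0, 0.999, 0.034, -0.0]
force: [0.7, 0.1, -1.8]
grip_width: 0.577
```

```bash
python3 - <<'E'
from h import *
st(); zs('s28')
E
```

```text
t 39.9 pos [515.7  24.3 183.3] yaw 3.86 tilt 0.01 F [ 0.7  0.1 -1.8] g 0.577 crate [-51.3 -27.3]
```

View pics/s28z.png

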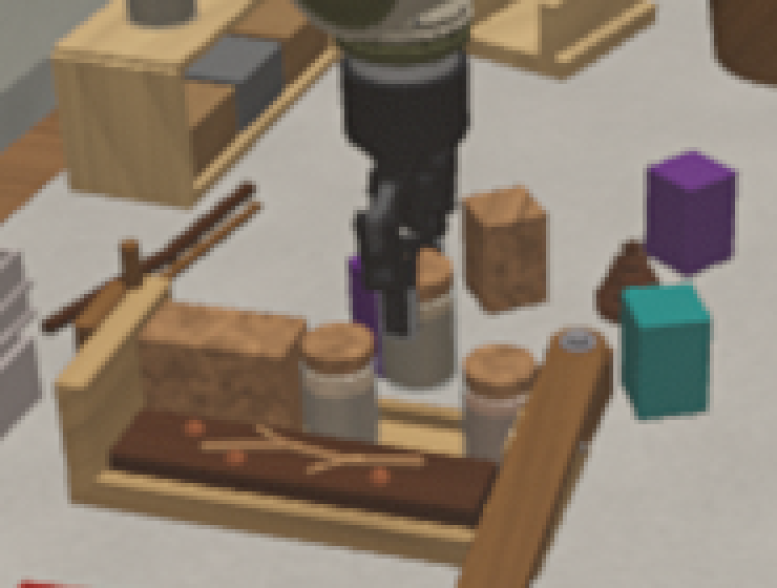

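>>> {"method": "move_arm", "body": {
  "series": [
    [[0,0,12],0,0],
    [[0,0,25],0,0],
    [[0,0,37],0,0],
    [[0,0,46],0,0],
    [[0,0,52],0,0],
    [[0,0,56],0,0],
    [[0,0,58],0,0],
    [[0,0,59.5],0,0],
    [[0,0,60.5],0,0],
    [[0,0,60.5],0,0]
  ]
}}

```text
time_s: 41.2
eef_pos: [515.7, 24.3, 122.9]
ee_rot: [-0.0, 0.999, 0.034, 0.0]
force: [-0.2, 0.1, -2.1]
grip_width: 0.577
```

>>> {"method": "move_arm", "body": {
  "series": [
    [[0,0,0.6],0,0],
    [[0,0,1],0,0],
    [[0,0,1],0,0]
  ]
}}

```text
time_s: 41.58
eef_pos: [515.9, 24.3, 122.8]
ee_rot: [0.0, 0.999, 0.034, 0.0]
force: [-3.4, 1.0, 8.1]
grip_width: 0.57
```

>>> {"method": "move_arm", "body": {
  "series": [
    [[0,0,-0.3],0,0],
    [[0,0,-0.3],0,0.7],
    [[0,0,-0.3],0,0.8],
    [[0,0,-0.3],0,0.85],
    [[0,0,-25],0,0.9],
    [[0,0,-70],0,1],
    [[0,20,-120],0,0.5],
    [[0,75,-120],0,0],
    [[0,130,-120],0,0],
    [[0,130,-120],0,0]
  ]
}}

```text
time_s: 42.82
eef_pos: [524.4, -108.5, 241.7]
ee_rot: [0.0, 1.0, 0.032, 0.0]
force: [-0.3, 1.0, -0.6]
grip_width: 0.15
```

```bash
python3 - <<'E'
from h import *
st(); zs('s29'); im,D=snap('top','t29');cv2.imwrite('pics/t29z.png',cv2.resize(im[130:310,100:400,::-1],None,fx=2.6,fy=2.6,interpolation=3))
E
```

```text
t 42.83 pos [ 524.4 -108.5  241.7] yaw 3.61 tilt 0.03 F [-0.3  1.  -0.6] g 0.15 crate [ -51.6 -160.3]
```

View pics/s29z.png

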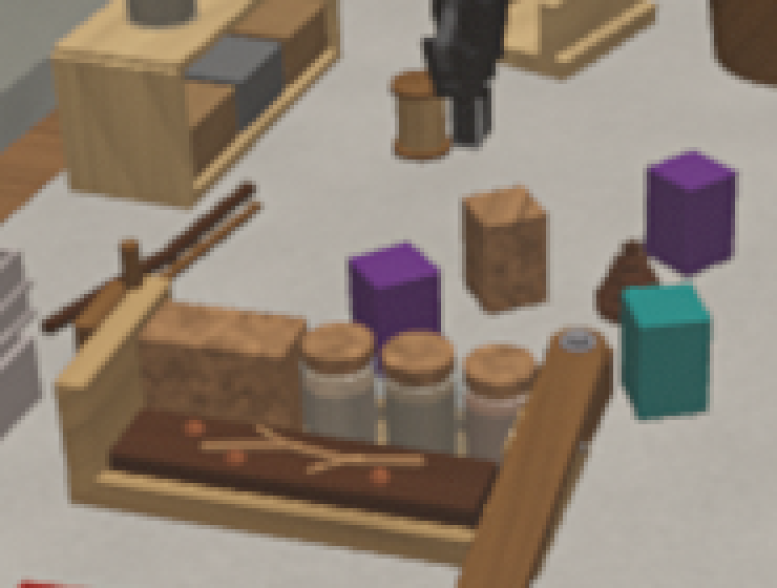

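View pics/t29z.png

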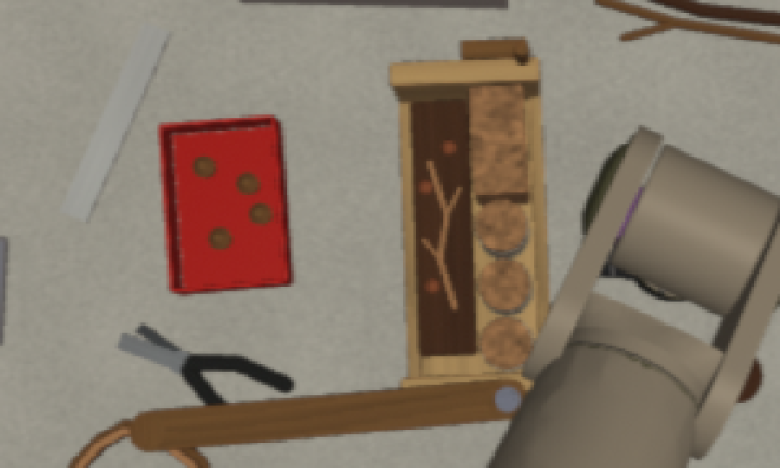

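```bash
python3 - <<'E'
from h import *
d=np.load('pics/t29.npz');P=cloud('top',d['D']);Z=P[...,2]
m=(Z>102)&(Z<117);m[:250]=0;m[310:]=0;m[:,:140]=0;m[:,300:]=0
q=P[m][:,:2];vx,vy,x0,y0=cv2.fitLine(q.astype(np.float32),cv2.DIST_HUBER,0,.01,.01).ravel();h=cw(-154,-27)
print(np.degrees(np.arctan2(vy,vx)),x0,y0,'hinge',h, 'dist',(h-[x0,y0])@[vy,-vx],len(q))
s,R=tool();p0=s['eef_pos'];print(p0)
for a,off in [(92,52)]+[(a,31) for a in range(88,-1,-6)]+[(0,31)]:
    t=np.radians(a)+CY
    p=h+262*np.array([np.cos(t),np.sin(t)])+off*np.array([-np.sin(t),np.cos(t)])
    dd=R.T@np.array([p[0]-p0[0],p[1]-p0[1],0]); print(a,np.round(p),np.round(dd),np.round(p-(cw(-154,-27)+262*np.array([np.cos(np.radians(88)+CY),np.sin(np.radians(88)+CY)]))))
print(h)
E
```

```text
-83.62464 395.6173 176.61865 hinge [413.19303391  17.58816971] dist 0.19193356413948093 2362
[ 524.34110637 -105.47827682  241.67399783]
92 [335. 273.] [-164. -390.    0.] [-70.  -7.]
88 [374. 278.] [-125. -393.    0.] [-31.  -1.]
82 [401. 281.] [ -97. -394.    0.] [-4.  2.]
76 [429. 281.] [ -70. -392.    0.] [24.  2.]
70 [456. 278.] [ -43. -387.    0.] [52. -2.]
64 [483. 272.] [ -16. -379.    0.] [79. -7.]
58 [509. 263.] [   9. -369.    0.] [105. -16.]
52 [534. 252.] [  34. -356.    0.] [130. -28.]
46 [558. 238.] [  57. -340.    0.] [154. -41.]
40 [580. 222.] [  78. -323.    0.] [176. -58.]
34 [601. 203.] [  97. -303.    0.] [196. -76.]
28 [619. 182.] [ 114. -281.    0.] [215. -97.]
22 [635. 160.] [ 128. -257.    0.] [ 231. -120.]
16 [649. 136.] [ 140. -233.    0.] [ 244. -144.]
10 [660. 111.] [ 150. -207.    0.] [ 256. -169.]
4 [668.  84.] [ 156. -180.    0.] [ 264. -195.]
0 [672.  66.] [ 159. -162.    0.] [ 268. -213.]
[413.19303391  17.58816971]
```

>>> {"method": "move_arm", "body": {
  "series": [
    [[-15,-36,0],0,0],
    [[-38,-88,0],0,0],
    [[-61,-140,0],0,0],
    [[-84,-193,0],0,0],
    [[-107,-247,0],0,0],
    [[-130,-300,0],0,0],
    [[-152,-351,0],0,0],
    [[-169,-390,0],0,0],
    [[-169,-390,0],0,0],
    [[-169,-390,0],0,0]
  ]
}}

```text
time_s: 44.18
eef_pos: [329.3, 272.4, 241.9]
ee_rot: [0.0, 0.999, 0.034, 0.0]
force: [0.4, -0.7, 0.0]
grip_width: -0.002
```

```bash
python3 - <<'E'
from h import *
st(); print(shift(330,272,171,3.9)); im,D=snap('side','s30')
E
```

```text
t 44.17 pos [329.3 272.4 241.9] yaw 3.93 tilt 0.01 F [ 0.4 -0.7  0. ] g -0.002 crate [-220.4  233. ]
(array([ 0.7,  0.5, 70.9]), np.float64(0.03))
```

View pics/s30.png

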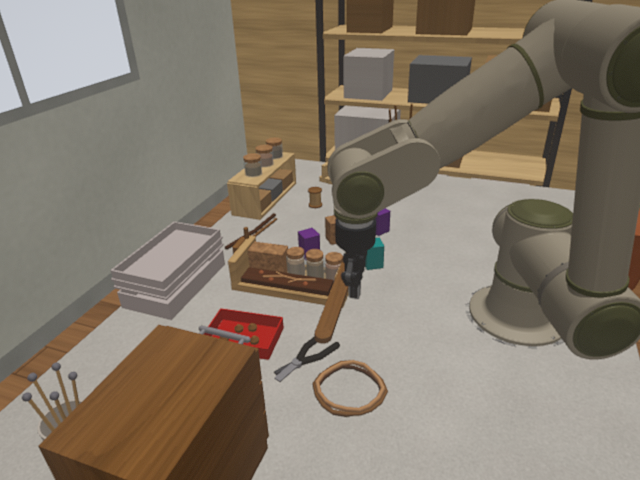

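>>> {"method": "move_arm", "body": {
  "series": [
    [[0,0,40],0,0],
    [[0,0,72],0,0],
    [[0,0,72],0,0],
    [[22,-1,72],0,0],
    [[44,-3,72],0,0],
    [[72,-4,72],0,0],
    [[99,-2,72],0,0],
    [[126,3,72],0,0],
    [[153,11,72],0,0],
    [[153,11,72],0,0]
  ]
}}

```text
time_s: 45.48
eef_pos: [484.7, 270.8, 171.3]
ee_rot: [-0.0, 0.999, 0.033, 0.001]
force: [0.3, -0.4, -1.0]
grip_width: -0.001
```

```bash
python3 - <<'E'
from h import *
st(); im,D=snap('side','s31')
E
```

```text
t 45.48 pos [484.7 270.8 171.3] yaw 3.73 tilt 0.13 F [ 0.3 -0.4 -1. ] g -0.001 crate [-65.4 220.8]
```

View pics/s31.png

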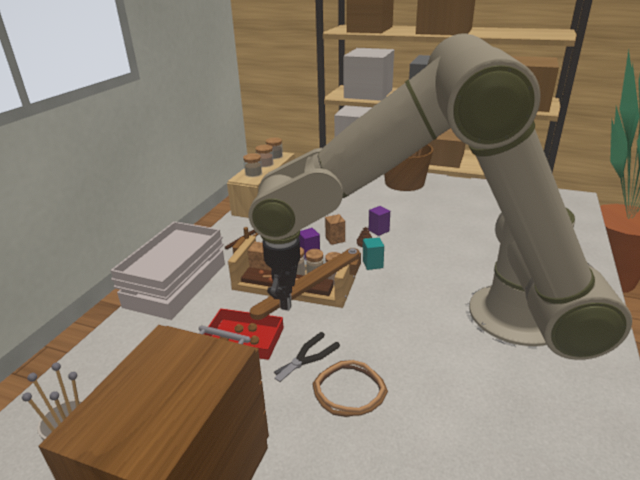

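>>> {"method": "move_arm", "body": {
  "series": [
    [[25,10,0],0,0],
    [[50,23,0],0,0],
    [[73,39,0],0,0],
    [[94,56,0],0,0],
    [[113,76,0],0,0],
    [[130,98,0],0,0],
    [[144,122,0],0,0],
    [[152,140,0],0,0],
    [[152,140,0],0,0],
    [[152,140,0],0,0]
  ]
}}

```text
time_s: 46.78
eef_pos: [643.7, 142.9, 170.2]
ee_rot: [-0.0, 0.999, 0.034, 0.0]
force: [0.4, 0.6, 0.2]
grip_width: -0.001
```

```bash
python3 - <<'E'
from h import *
st(); zs('s32')
for a in(14,10,6,3,1,0,-1):
    t=np.radians(a)+CY;h=cw(-154,-27)
    p=h+262*np.array([np.cos(t),np.sin(t)])+30*np.array([-np.sin(t),np.cos(t)]);print(a,shift(p[0],p[1],171))
E
```

```text
t 46.77 pos [643.7 142.9 170.2] yaw 3.89 tilt 0.01 F [0.4 0.6 0.2] g -0.001 crate [84.5 82.4]
14 (array([ 8.5, 17. , -0.9]), None)
10 (array([14.4, 34.4, -0.9]), None)
6 (array([19. , 52.3, -0.9]), None)
3 (array([21.6, 65.8, -0.9]), None)
1 (array([23. , 74.9, -0.9]), None)
0 (array([23.6, 79.5, -0.9]), None)
-1 (array([24. , 84.1, -0.9]), None)
```

View pics/s32z.png

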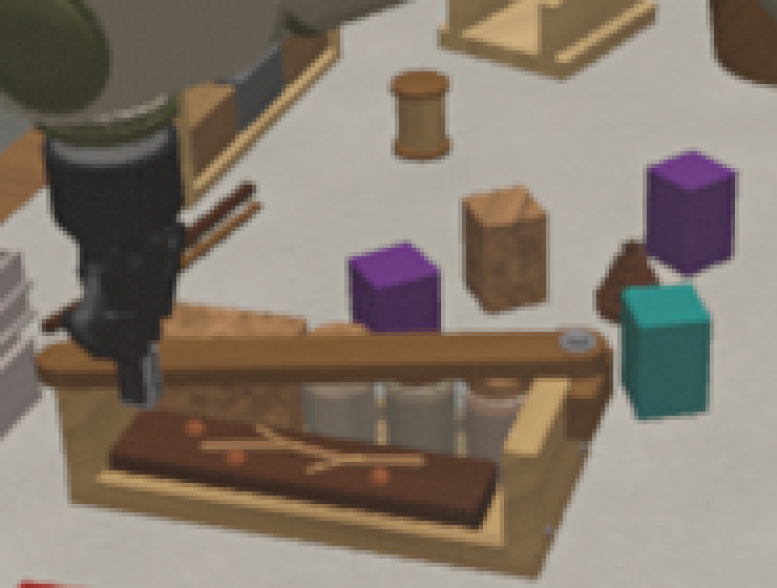

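>>> {"method": "move_arm", "body": {
  "series": [
    [[5,9,-2],0,0],
    [[8.5,17,-2],0,0],
    [[12,26,-2],0,0],
    [[14.5,34,-2],0,0],
    [[17,43,-2],0,0],
    [[19,52,-2],0,0],
    [[20.5,59,-2],0,0],
    [[21.6,66,-2],0,0],
    [[21.6,66,-2],0,0]
  ]
}}

```text
time_s: 47.95
eef_pos: [670.3, 77.2, 171.9]
ee_rot: [0.0, 0.999, 0.033, 0.0]
force: [-0.4, 1.1, -0.0]
grip_width: 0.002
```

```bash
python3 - <<'E'
from h import *
st(); zs('s33')
E
```

```text
t 47.95 pos [670.3  77.2 171.9] yaw 3.82 tilt 0.02 F [-0.4  1.1 -0. ] g 0.002 crate [106.5  15. ]
```

View pics/s33z.png

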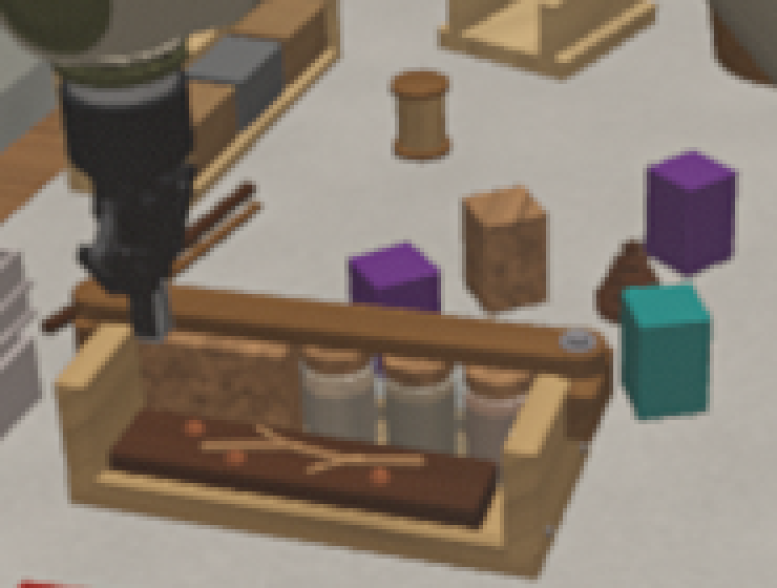

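>>> {"method": "move_arm", "body": {
  "series": [
    [[1,4,0],0,0],
    [[1.5,8,0],0,0],
    [[1.5,10,0],0,0],
    [[2,11.5,0],0,0],
    [[2,12.5,0],0,0],
    [[2,12.5,0],0,0]
  ]
}}

```text
time_s: 48.75
eef_pos: [672.8, 66.2, 171.9]
ee_rot: [-0.001, 0.999, 0.034, -0.0]
force: [-1.2, 4.5, 0.8]
grip_width: -0.002
```

>>> {"method": "move_arm", "body": {
  "series": [
    [[0,0.8,0],0,0],
    [[0,1.6,0],0,0],
    [[0,1.6,0],0,0]
  ]
}}

```text
time_s: 49.12
eef_pos: [672.8, 65.7, 171.9]
ee_rot: [-0.002, 0.999, 0.034, -0.0]
force: [-1.4, 11.5, 0.1]
grip_width: -0.004
```

```bash
python3 - <<'E'
from h import *
st()
E
```

```text
t 49.12 pos [672.8  65.7 171.9] yaw 3.9 tilt 0.18 F [-1.4 11.5  0.1] g -0.004 crate [108.3   3.3]
```

>>> {"method": "move_arm", "body": {
  "series": [
    [[0,0.5,0],0,0],
    [[0,-3,0],0,0],
    [[0,-12,-10],0,0],
    [[0,-30,-40],0,0],
    [[-30,-70,-80],0,0],
    [[-60,-120,-80],0,0],
    [[-90,-170,-80],0,0],
    [[-120,-220,-80],0,0],
    [[-120,-220,-80],0,0]
  ]
}}

```text
time_s: 50.25
eef_pos: [536.5, 278.3, 253.1]
ee_rot: [-0.0, 0.999, 0.036, 0.001]
force: [0.7, -0.2, -0.3]
grip_width: -0.004
```

```bash
python3 - <<'E'
from h import *
st(); zs('s34'); im,D=snap('top','t34');cv2.imwrite('pics/t34z.png',cv2.resize(im[130:310,230:510,::-1],None,fx=2.8,fy=2.8,interpolation=3))
P=cloud('top',D);Z=P[...,2]
m=(Z>103)&(Z<117);m[:140]=0;m[295:]=0;m[:,:255]=0;m[:,315:]=0
q=np.array([wc(p) for p in P[m]]);q=q[(q[:,0]>-140)&(q[:,0]<140)]
print(np.degrees(np.arctan(np.polyfit(q[:,0],q[:,1],1)[0])),np.polyfit(q[:,0],q[:,1],1),len(q))
E
```

```text
t 50.25 pos [536.5 278.3 253.1] yaw 4.12 tilt 0.07 F [ 0.7 -0.2 -0.3] g -0.004 crate [-13.2 224.7]
-0.1907936804710166 [-3.32999022e-03 -2.73648049e+01] 1906
```

View pics/s34z.png

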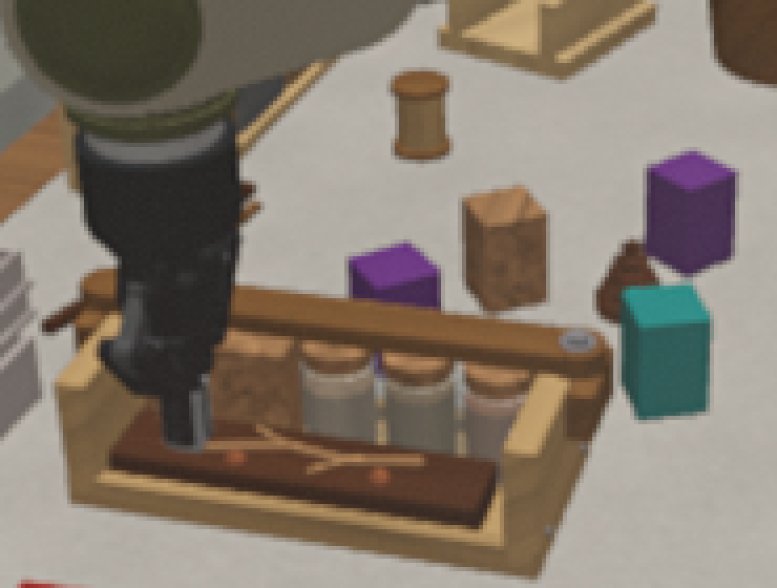

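View pics/t34z.png

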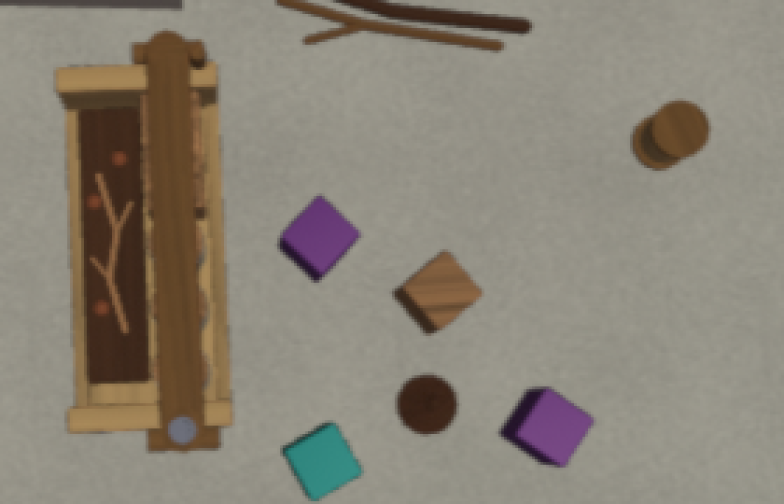

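```bash
python3 - <<'E'
from h import *
d=np.load('pics/t34.npz');P=cloud('top',d['D']);m=(P[...,2]>31)&(P[...,2]<41);m[:140]=0;m[290:]=0;m[:,:240]=0;m[:,320:]=0
q=np.array([wc(p) for p in P[m]])
for x in range(-110,125,30):
    a=q[(abs(q[:,0]-x)<8)&(q[:,1]>-5)&(q[:,1]<62)][:,1];print(x,len(a),np.round(np.percentile(a,[2,98]),1))
st(); print(ctrl.finish_job())
E
```

```text
-110 77 [ 3.  53.6]
-80 143 [ 2.2 55.1]
-50 118 [ 3. 54.]
-20 137 [ 1.8 55.2]
10 127 [ 3.2 53.9]
40 123 [ 1.8 54.2]
70 127 [ 3.1 54.1]
100 135 [ 1.7 53.1]
t 50.35 pos [538.7 275.4 252.7] yaw 3.9 tilt 0.09 F [-0.2  0.4 -0.1] g -0.0 crate [-11.3 221.7]
the job is handed in; nothing more can be done
None
```

The crate is packed and the job is handed in at about 50 s of the 210 s allowed.

- **Bar opened:** I pushed the bar near its free end to about 1.6 rad open.
- **Plaque squared:** I pushed its out-swung end in. The far end came off the lip, so I pushed both ends in turn until it met the long side with 10–13 N. The last check put its faces at crate y of about 2–3 and 54–55 mm along its whole length, against 2 and 56 mm when square.
- **Row filled:** Only three jars were present. They stand upright in places 1 to 3 with gaps of about 2–3 mm, and the long cork block fills places 4 and 5. The short block was not needed and stayed where it was.
- **Bar closed:** I pushed it back until it pressed the peg with about 11 N, then backed off. The last picture measured it at −0.2°, within measuring error of closed.

The last top picture showed the short block, pine cone, look-alike blocks and spool where they had been. The tray, shears, ruler and vine ring were not measured again after the bar was closed.

Two checks did not fully agree:
- **Jar positions:** the camera put the first two jars 1–2 mm from where the arm's readings did. I set the third jar midway between them, and it went in without touching its neighbours.
- **Third jar's set-down:** it met the floor at about 8 N, against near zero for the first. I saw no shift or tilt afterwards.

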